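# Take a warmer dish's temperature under its sprung cover

### The arm

A 6-joint arm with a two-finger parallel gripper is mounted at the origin on a cart in front of the work surface, level with it; the furniture and walls round the work are solid. World frame = base frame: x ahead of the robot, y to its left, z up, the work surface at z = 0. Lengths are in mm, angles in rad, forces in N, time in s.
With the tool pointing down it reaches from about 350 to 875 mm from the base axis. Payload 4.2 kg.
Tool frame: the origin (TCP) lies on the mounting face of the last link; the fingertips stand 173 mm ahead of it and the grasp point (between the pads) lies 155 mm ahead of it; z points along the fingers, y is the direction in which the jaws open and shut (so a half turn about z gives the same grasp; the last joint's range is limited). The gripper opens to 85 mm and grips with 20 to 120 N. Pads are 22 mm wide; open, the fingers measure 114 mm over their backs; the gripper's body (76 mm by 85 mm) begins 54 mm behind the grasp point. The pads swing forward as they close: fully open they stand 13 mm farther back than shut.
Start: joints at [1.586, 0.385, 0.008, 0, -1.194, -0.259], TCP at [150.838, 606.505, 404.712] pointing down, gripper open.
Joint ranges: [-3.14, 3.14], [-1.21, 2.06], [-1.07, 1.41], [-3.16, 2.05], [-2.99, -0.16], [-3.1, 3.1]. Speed limits (rad/s): [2.79, 2.79, 3.14, 3.14, 3.14, 3.14].

### API

Orientations are given as a unit quaternion [x, y, z, w].
In Python, from bench import arm gives the robot as it stands.
- The arm moves only by the shell command python3 -m jog 'ROWS' [OPENING]. ROWS is JSON, a list that holds one entry, the list of rows, each a list of 4 numbers: the shift along the tool's x, y, z in mm, then the turn about the tool's z in degrees. In form: [[[x, y, z, spin], ...]]. A call has exactly 5 rows; each row is the pose to reach, as a shift and turn from the pose measured when the call began, along the tool's axes at that moment; what a row does not reach only later rows make up. A row lasts 1/8 s, in which the tool goes at most 62.5 mm and 10.7 degrees, less where a joint would pass 70% of its speed; a pose out of reach is approached as far as the arm can. A call with a gripper value outside its range is refused whole. OPENING is the finger opening in mm, from 0 to 85.4, set as the call begins (- or left out, the last holds). The fingers move at their own pace and stop on an object; the grip force is fixed at half the most. Time passes only in rows, so rows that repeat a pose let the fingers close, or fill a call up. It gives the time, the measured TCP pose, the force and the opening at its end, in the units of the state.
- arm.read_state(): the state, without advancing time (a new reading comes with each control period).
- arm.get_image(name): name is "side" or "top" or "wrist"; returns (picture, depth): 400x640x3 uint8, blue, green, red; 400x640 float32, mm along the optical axis (not along the pixel's ray), 0 where there is no reading.
- arm.camera_params(name): a dict with "mtx" (3x3 intrinsics, pixels), "R" (3x3) and "t" (3): a world point X has camera coordinates R X + t. Camera axes: x right, y down, z forward; pixel columns grow to the right and rows downward; lengths in mm; the calibration is good to about 2 mm. A picture is of the moment at which its call begins: read the wrist's pose just before it. camera_params takes no time and is no camera call; for the wrist camera it gives the pose at the moment of the call.
- arm.job_done(): hands the job in, once; it reports no verdict.
The state is a dict: "clock": time; "joints": joint angles; "joint_vel": joint speeds; "joint_efforts": joint torques, N m; "position": TCP position; "ee_rot": TCP orientation; "contact_force": force on the tool from outside, world axes, zero at the start; "wrist_torque": the same for the moment, N m; "gripper_width": finger opening in mm.
Only numpy, scipy, OpenCV 4.12 (cv2) and the standard library are available. Lean on these libraries where they do the work, as an engineer would, in place of code of your own. Each camera call takes 0.05 s, during which the arm holds its last target.

### The job

Swing the warmer's sprung cover back off the dish until its catch holds it, then pick up the infrared thermometer and hold it steady for two seconds with its lens 6 to 11 cm from the dish's centre, aimed squarely down at the dark spot there and not touching the warmer. Stand the thermometer upright in the middle of its round rest pad and let go; only then press the trigger so that the cover springs shut. Leave the bottle, jars, mill, shaker and tin where they stand.

Things in the scene. Friction and masses are not known exactly. Their poses are not given: they have to be found in the camera images.
- warmer: Grey sloped dish warmer fixed to the worktop, a wedge 137 deep x 205 wide (local y -65 to +140), 38 high in front and 118 at the back. Origin: under the dish centre, at worktop level; x points from its low front to its high back, y to its left (trigger and pivot side), z up. Its top slopes 30 degrees, facing its front (-x).
- dish_centre (a point): Dark 32 mm spot in the middle of the open steel dish (92 wide, rim 10 high), 78 mm above the worktop. Axes: z square off the sloped deck, toward its front and up (30 degrees from vertical), x up the slope, y left. The beam must meet this point. The next lengths called 'deck' are in these axes from here.
- cover_post (a point): Point to grip on the black thumb post of the cover: upright post 14 wide, 42 tall, square off the deck in the middle of the 100 mm steel cover disc. Point is 14 mm below the post's tip and 28 above the disc. Turns with the cover; cover shut: at deck (0, 0, 41) mm.
- cover (a joint): Angle of the sprung cover, rad: 0 shut over the dish, stop at 1.62. It turns counterclockwise seen from above about an axis square to the deck at deck (30, 88) mm, so the post goes up the slope on a 93 mm radius. The spring always pulls it shut (about 2 N at the post, 5 N passing the catch). The catch drops in at about 1.42; let go beyond that, it rests at about 1.41.
- trigger_pad (a point): Top of the black press pad (24 x 20 mm) of the trigger rocker, at the deck's front left, at deck (-58, 117, 22) mm. Steel cheeks and the rocker's nose lie just up the slope from it. Press it down toward the deck, 8 to 12 mm with about 5 N, to lift the catch.
- trigger (a joint): Angle of the trigger rocker, rad: 0 at rest, 0.4 fully pressed; frees the cover beyond about 0.25; springs back. The passing catch tooth also lifts it.
- thermometer: Infrared thermometer standing lens down: grey round skirt (54 wide, 30 tall) with a white square handle 30 x 30 mm (sides along its x and y) from 30 to 135 mm up. Origin: centre of its underside; z along the handle. 0.16 kg. Grip the handle across two flat sides, near 115 mm up. The beam leaves the underside along -z.
- lens (a point): The lens, middle of the thermometer's underside; same axes as the thermometer.
- rest_pad: Flat black round rest pad of the thermometer, 90 wide, 8 high, fixed to the worktop; origin: centre of its underside.
- pepper_mill: Wooden pepper mill, 58 wide, 170 tall, upright; origin: centre of its underside.
- pump_soap: Pump soap bottle, 52 x 58, 157 tall, upright; origin: centre of its underside.
- honey_jar: Glass jar with grey lid, 71 wide, 110 tall; origin: centre of its underside.
- tin_small: Food tin, 75 wide, 58 tall; origin: centre of its underside.
- salt_shaker: Shaker, 44 wide, 90 tall; origin: centre of its underside.
- spice_jar_1: Spice jar, 42 wide, 106 tall; origin: centre of its underside.
Not all that is in view belongs to the job. Leave any purple look-alike of the thermometer alone.

How it is judged (in metres and radians):
On the way, in this order (a step that is already met when the one before it is completed fails the run):
1. the cover is held back by its catch (beyond 1.3 rad), let go (value of joint cover above 1.3 rad and contact force between the fingers and cover below 0.1 N and velocity of joint cover below 0.05 rad/s), for 0.3 s.
2. the thermometer is held still for 1.5 s, its beam within 14 mm of the dish centre and within 0.25 rad of square, lens 50 to 120 mm away, cover still back (x of dish_centre in the frame of lens between -0.014 and 0.014 m and y of dish_centre in the frame of lens between -0.014 and 0.014 m and z of dish_centre in the frame of lens between -0.12 and -0.05 m and angle between the z axis of lens and the z axis of dish_centre, either way round below 0.25 rad and linear speed of thermometer below 0.02 m/s and angular speed of thermometer below 0.15 rad/s and value of joint cover above 1.3 rad), for 1.5 s.
3. the thermometer stands upright on its rest pad, let go, with the cover still back (horizontal distance between thermometer and rest_pad below 0.02 m and angle between thermometer's own z axis and vertical below 0.1 rad and height (world z) of thermometer between 0.004 and 0.012 m and linear speed of thermometer below 0.02 m/s and contact force between the fingers and thermometer below 0.1 N and value of joint cover above 1.3 rad), for 0.2 s.
4. the trigger is pressed (value of joint trigger above 0.2 rad), for 0.02 s.
At the end, for the whole second after the job is handed in: The cover is shut over the dish (within 0.08 rad), the trigger is back at rest, and the thermometer stands released, upright (within 0.1 rad) and still on its rest pad, within 20 mm of the pad's centre (value of joint each of cover, trigger below 0.08 rad and horizontal distance between thermometer and rest_pad below 0.02 m and angle between thermometer's own z axis and vertical below 0.1 rad and height (world z) of thermometer between 0.004 and 0.012 m and linear speed of thermometer below 0.02 m/s and contact force between the fingers and thermometer below 0.1 N); the robot touches nothing.
It fails at once if one of the bottle, jars, mill, shaker and tin is shifted by more than 25 mm or knocked over (distance of any of pepper_mill, pump_soap, honey_jar, tin_small, salt_shaker, spice_jar_1 from where it was at the start of the episode above 0.025 m or angle between any of pepper_mill, pump_soap, honey_jar, tin_small, salt_shaker, spice_jar_1's own z axis and vertical above 0.3 rad).
It fails at once if the thermometer touches the warmer (contact force between thermometer and warmer above 0.5 N).
It also fails if it takes over 61 s, if anything falls off the work surface, if the arm or the gripper's body presses on something with over 40 N, if the wrist force passes 120 N, or if a joint passes its speed limit or range.

## Working session

There is one attempt and no reset: what is moved stays moved. The work goes in short steps, Python scripts to look and compute and a shell command to move; the robot and the scene stay as the last step left them, time stands still between calls to the robot, and variables do not carry over. Pictures are saved under pics/ and viewed, and the job is handed in when it is done.

```bash
ls; mkdir -p pics; python3 - <<'E'
from bench import arm
import cv2,numpy as np
s=arm.read_state(); print({k:np.round(v,3).tolist() for k,v in s.items()})
for n in ["top","side","wrist"]:
    p,d=arm.get_image(n); cv2.imwrite(f"pics/{n}0.png",p); np.save(f"pics/{n}0.npy",d)
    c=arm.camera_params(n); print(n,{k:np.round(v,3).tolist() for k,v in c.items()})
    np.savez(f"pics/{n}0c.npz",**c)
E
```

```text
pics
{'clock': 0.0, 'joints': [1.586, 0.386, 0.007, -0.001, -1.194, -0.259], 'joint_vel': [0.0, -0.001, -0.0, 0.001, -0.001, 0.0], 'joint_efforts': [0.0, -39.229, 18.84, 4.186, -0.005, 0.0], 'position': [150.787, 606.33, 403.625], 'ee_rot': [0.993, -0.122, -0.0, 0.001], 'contact_force': [-0.616, 0.227, 0.021], 'wrist_torque': [0.021, -0.007, 0.035], 'gripper_width': 85.449}
top {'mtx': [[412.41, 0.0, 328.427], [0.0, 412.41, 193.583], [0.0, 0.0, 1.0]], 'R': [[0.016, -1.0, -0.013], [-0.996, -0.015, -0.092], [0.092, 0.014, -0.996]], 't': [54.831, 532.084, 907.857]}
side {'mtx': [[509.233, 0.0, 326.176], [0.0, 509.233, 203.656], [0.0, 0.0, 1.0]], 'R': [[-0.555, -0.832, 0.006], [-0.744, 0.493, -0.452], [0.373, -0.255, -0.892]], 't': [313.403, 419.994, 1145.527]}
wrist {'mtx': [[324.098, 0.0, 318.619], [0.0, 324.098, 204.306], [0.0, 0.0, 1.0]], 'R': [[-0.242, -0.97, 0.0], [-0.918, 0.229, 0.323], [-0.313, 0.078, -0.946]], 't': [625.044, -42.138, 379.007]}
```

View pics/top0.png

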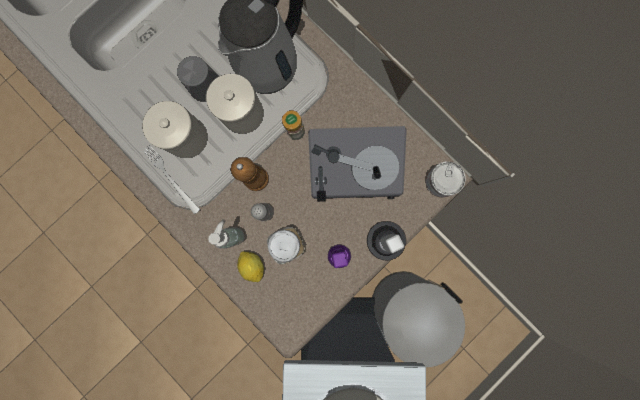

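View pics/side0.png

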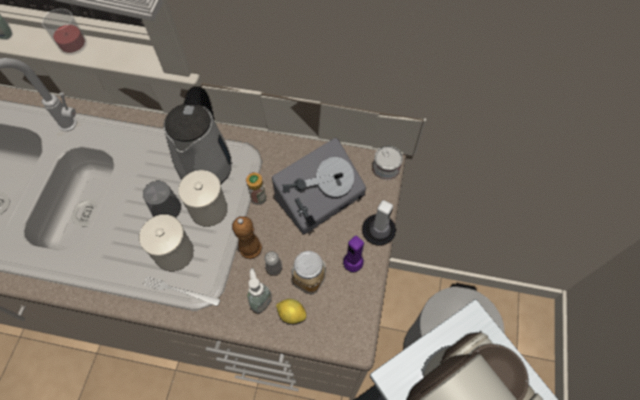

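View pics/wrist0.png

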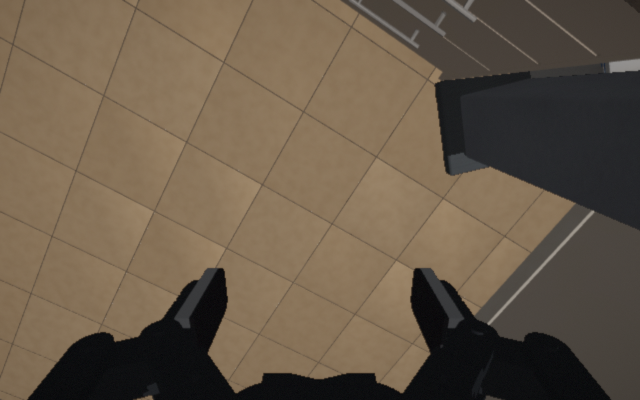

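```bash
cat > h.py <<'E'
import numpy as np,cv2
def load(n,i=0):
    c=np.load(f"pics/{n}{i}c.npz"); return cv2.imread(f"pics/{n}{i}.png"),np.load(f"pics/{n}{i}.npy"),c
def ray(c,u,v):
    K,R,t=c["mtx"],c["R"],c["t"]
    d=np.array([(u-K[0,2])/K[0,0],(v-K[1,2])/K[1,1],1.]); return -R.T@t, R.T@d
def onplane(c,u,v,z):
    o,d=ray(c,u,v); return o+d*(z-o[2])/d[2]
def pt(c,u,v,dep):
    o,d=ray(c,u,v); return o+d*dep
def proj(c,X):
    p=c["R"]@np.asarray(X,float)+c["t"]; q=c["mtx"]@p; return q[:2]/q[2]
def cloud(c,D):
    v,u=np.mgrid[:D.shape[0],:D.shape[1]]; K=c["mtx"]
    P=np.stack([(u-K[0,2])/K[0,0]*D,(v-K[1,2])/K[1,1]*D,D],-1)-c["t"]
    return P@c["R"]
E
python3 - <<'E'
from h import *
p,d,c=load("top"); cv2.imwrite("pics/topz.png",cv2.resize(p[100:280,270:480],None,fx=3.3,fy=3.3,interpolation=cv2.INTER_CUBIC))
p2,d2,c2=load("side"); cv2.imwrite("pics/sidez.png",cv2.resize(p2[130:290,240:420],None,fx=3.7,fy=3.7,interpolation=cv2.INTER_CUBIC))
W=cloud(c,d); hz=W[...,2]
print(np.round(hz[::20,280:480:20]))
print(W[256,340],W[242,395],W[180,447],W[196,321],W[173,376])
E
```

```text
[[   2.  131.  125.  171.  232.  284.  332.  372.  406.  437.]
 [ 204.   -2.   37.  125.  166.  231.  285.  330.  369.  404.]
 [ 182.    2.    1.   31.  123.  167.  230.  281.  328.  369.]
 [ 133.    2.    4.    1.   36.  115.  165.  225.  281.  327.]
 [  65.    4.    4.    1.    1.   29.  115.  164.  225.  278.]
 [   4.    6.   -2.   -2.   -3.    1.   29.  114.  164.  224.]
 [   3.  106.    0.    1.   -2.   -1.    0.   28.  117.  160.]
 [  -2.    0.  105.  104.  104.  102.  103.   -3.   22.  115.]
 [  -0.   -3.   86.  102.  101.   99.   79.   -1.   -2.   25.]
 [   1.    1.   82.   59.   77.   77.   52.   -2.   53.   54.]
 [  -1.   -2.   64.   -2.    5.    0.   -2.   -2.   -0. -249.]
 [  -3.   -2.    3.   -2.   -0.    1.   -5.    1. -663. -427.]
 [ 110.   82.    0.   -1.   -0.   45.  141. -904. -886. -665.]
 [ 109.    1.    1.  135.    0.   -2. -900. -892. -900. -893.]
 [  -1.    1.   -1.    1.   -3. -902. -660. -574. -903. -907.]
 [  -1.   -1.   -2.   -0. -799. -663. -473. -461. -473. -485.]
 [   0.   -2.   -2. -653. -654. -560. -464. -455. -462. -483.]
 [   0.   -1. -358. -365. -369. -377. -466. -462. -460. -487.]
 [-905.  -24.  -27. -163. -164. -168. -895. -481. -485. -898.]
 [-894.   -1.   -1.   -1.    2.   -1.    0.    0. -893. -909.]]
[398.23172268  36.74129828 136.54764218] [427.39827248 -70.08269731 142.11005949] [ 562.55029    -197.30881224   51.27502124] [521.89795882  78.3862093   66.01356881] [564.83304146 -33.81572553 127.50259643]
```

View pics/topz.png

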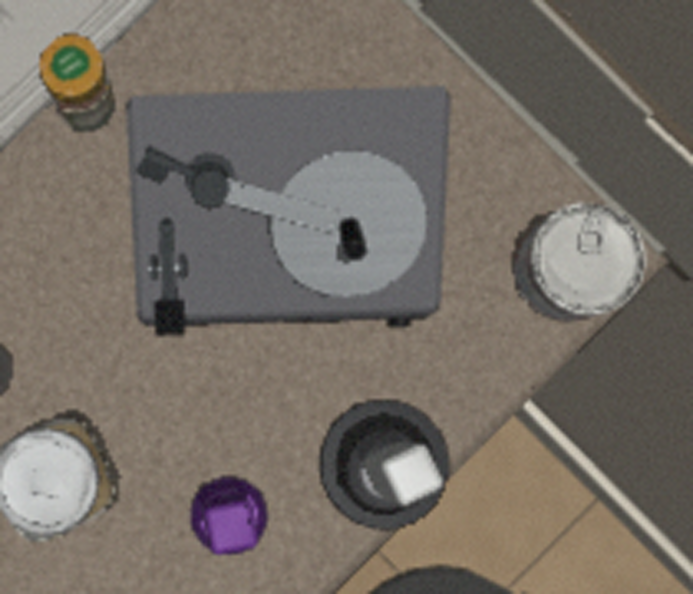

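View pics/sidez.png

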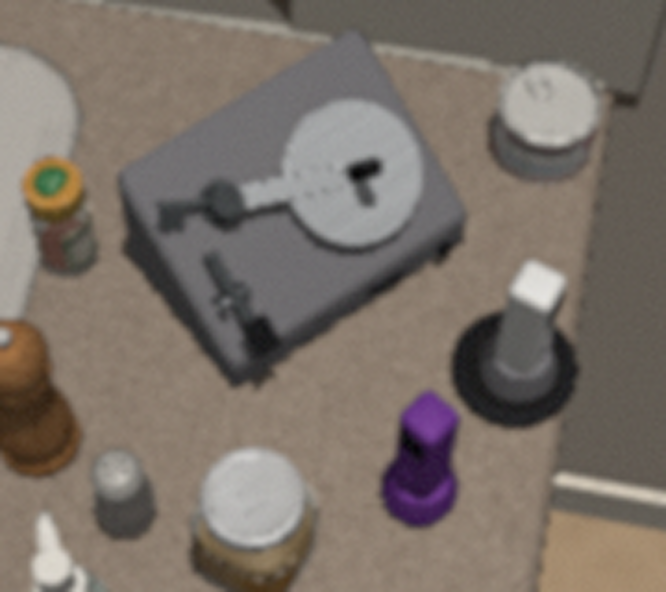

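```bash
python3 - <<'E'
from h import *
p,d,c=load("top"); p2,d2,c2=load("side")
f=lambda x,y:(270+x/3.3,100+y/3.3)
g=lambda x,y:(240+x/3.7,130+y/3.7)
C=[onplane(c,*f(*q),z) for q,z in [((130,97),118),((447,88),118),((440,312),38),((140,322),38)]]
C2=[onplane(c2,*g(*q),z) for q,z in [((121,180),118),((352,35),118),((464,215),38),((240,360),38)]]
for a,b in zip(C,C2): print(np.round(a),np.round(b))
for L in (C,C2):
  v=np.array(L[0])-L[1]; w=np.array(L[3])-L[2]; x=(np.array(L[0])+L[1]-L[2]-L[3])
  print(np.linalg.norm(v),np.linalg.norm(w),np.linalg.norm(x[:2])/2, [np.degrees(np.arctan2(-q[0],q[1])) for q in (v,w)],np.degrees(np.arctan2(x[1],x[0])), np.mean(L,0))
# deck plane
W=cloud(c,d); hsv=cv2.cvtColor(p,cv2.COLOR_BGR2HSV)
sub=np.zeros(d.shape,bool); sub[132:193,312:402]=1; 
pts=W[sub]; A=np.c_[pts[:,:2],np.ones(len(pts))]
k=np.ones(len(pts),bool)
for _ in range(8):
  s=np.linalg.lstsq(A[k],pts[k,2],rcond=None)[0]; r=pts[:,2]-A@s; k=abs(r)<4
print("deck",s,np.degrees(np.arctan(np.hypot(*s[:2]))),np.degrees(np.arctan2(s[1],s[0])),k.sum())
# black post pixels
for (nm,P,cc,D,w) in (("top",p,c,d,(160,185,365,390)),("side",p2,c2,d2,(168,190,325,350))):
  a,b,e,h=w; m=np.zeros(P.shape[:2],bool); m[a:b,e:h]=P[a:b,e:h].max(2)<60
  vs,us=np.nonzero(m); print(nm,len(us),us.mean(),vs.mean()); Q=cloud(cc,D)[m]; print(np.round(np.median(Q,0)),np.round(Q[np.argsort(-Q[:,2])[:8]]))
# rest pad
E
```

```text
[655. 103. 118.] [646. 105. 118.]
[663. -95. 118.] [656. -88. 118.]
[ 530. -104.   38.] [ 530. -100.   38.]
[521.  98.  38.] [523.  93.  38.]
198.1857387897405 202.41747959799213 134.08328053987464 [np.float64(2.3862316806546837), np.float64(2.769013282665884)] 2.934035701853502 [592.34893266   0.69095965  78.        ]
193.49208420937907 193.02610426666078 125.10650963856266 [np.float64(3.2256404101320912), np.float64(2.1225192027860187)] 5.711841822441127 [588.78622551   2.60347299  78.        ]
deck [ 3.02271067e-01  2.02746500e-02 -8.99674840e+01] 16.85419819522851 3.8373321413200845 1838
top 68 376.20588235294116 172.0735294117647
[567. -35. 122.] [[565. -40. 129.]
 [561. -40. 128.]
 [567. -36. 128.]
 [565. -34. 128.]
 [567. -38. 127.]
 [559. -36. 127.]
 [563. -36. 127.]
 [559. -32. 127.]]
side 27 337.77777777777777 175.77777777777777
[564. -33. 120.] [[561. -34. 129.]
 [559. -33. 129.]
 [558. -35. 128.]
 [557. -37. 128.]
 [560. -39. 127.]
 [564. -33. 126.]
 [562. -32. 124.]
 [562. -38. 124.]]
```

```bash
python3 - <<'E'
from h import *
p,d,c=load("top"); p2,d2,c2=load("side")
# disc
for nm,P,cc,w,thr in (("top",p,c,(142,194,350,402),(130,170)),("side",p2,c2,(154,200,314,358),(120,175))):
  a,b,e,h=w; G=P[a:b,e:h].mean(2)
  m=(cv2.GaussianBlur(G,(3,3),0)>112).astype(np.uint8); m=cv2.morphologyEx(m,cv2.MORPH_OPEN,np.ones((9,9),np.uint8))
  cs,_=cv2.findContours(m,0,2); k=max(cs,key=cv2.contourArea); h_=cv2.convexHull(k)
  el=cv2.fitEllipse(h_+np.array([e,a])); print(nm,el, onplane(cc,*el[0],89.3))
# rest pad dark blobs
f=lambda x,y:(270+x/3.3,100+y/3.3)
g=lambda x,y:(240+x/3.7,130+y/3.7)
for nm,P,cc,w in (("top",p,c,(215,265,362,412)),("side",p2,c2,(208,250,355,402))):
  a,b,e,h=w; G=P[a:b,e:h].max(2); m=(G<75).astype(np.uint8)
  cs,_=cv2.findContours(m,0,2); k=max(cs,key=cv2.contourArea)
  el=cv2.fitEllipse(cv2.convexHull(k)+np.array([e,a])); print(nm,"pad",el,onplane(cc,*el[0],8))
  m=(G>170).astype(np.uint8); cs,_=cv2.findContours(m,0,2); k=max(cs,key=cv2.contourArea)
  r=cv2.minAreaRect(k+np.array([e,a])); B=np.array([onplane(cc,*q,143) for q in cv2.boxPoints(r)]); print("handle",B.mean(0),[ (np.linalg.norm(B[i]-B[i-1]),np.degrees(np.arctan2(*(B[i]-B[i-1])[1::-1]))) for i in range(4)])
E
```

```text
top ((375.288818359375, 167.18658447265625), (44.5739631652832, 47.91765213012695), 80.03579711914062) [582.74229157 -36.11006558  89.3       ]
side ((334.2957458496094, 175.2139129638672), (40.28310775756836, 42.43928909301758), 102.5367660522461) [583.39653393 -36.38459096  89.3       ]
top pad ((385.789794921875, 240.15626525878906), (38.79027557373047, 39.162418365478516), 139.05645751953125) [428.26788265 -68.96173732   8.        ]
handle [424.51603955 -68.97987358 143.        ] [(np.float64(24.95975723384832), np.float64(26.99807241171955)), (np.float64(25.38318218532544), np.float64(-62.75631893212493)), (np.float64(24.98330633200452), np.float64(-153.16195323189956)), (np.float64(25.313315241402655), np.float64(117.19127660358541))]
side pad ((378.6656188964844, 229.4851531982422), (30.188737869262695, 34.356754302978516), 98.22454071044922) [424.4462612  -69.07143032   8.        ]
handle [416.61492036 -62.31950423 143.        ] [(np.float64(10.417770737870596), np.float64(-36.32656924733526)), (np.float64(28.102721654610104), np.float64(-123.5148028657183)), (np.float64(10.425506832428463), np.float64(143.0640909917371)), (np.float64(27.991631596391585), np.float64(56.48171935539989))]
```

```bash
python3 -m jog '[[[43,45,0,10],[86,90,0,20],[129,135,0,30],[172,180,0,40],[215,225,0,50]]]'; python3 - <<'E'
from h import *
p,d,c=load("top"); W=cloud(c,d)
for n,u,v in [("spice",293,120),("kettle",250,30),("kettle2",265,60),("mill",243,166),("honey",284,245),("salt",260,212),("tin",447,180),("wall",510,172),("wall",450,125),("sky",400,75)]: print(n,np.round(W[v,u]))
E
```

```text
clock: 0.78
position: [305.6, 334.1, 404.3]
ee_rot: [0.847, -0.532, 0.0, 0.001]
contact_force: [1.3, 0.6, 0.6]
gripper_width: 85.2
spice [678. 139. 104.]
kettle [813. 209. 227.]
kettle2 [782. 191. 166.]
mill [571. 229. 156.]
honey [417. 150. 111.]
salt [484. 205.  89.]
tin [ 563. -197.   51.]
wall [ 567. -292.  152.]
wall [ 663. -182.  135.]
sky [768. -81. 132.]
```

```bash
python3 - <<'E'
from h import *
for n in("top","side"):
  p,d,c=load(n); W=cloud(c,d)[d>0]; r=np.hypot(W[:,0],W[:,1]); a=np.degrees(np.arctan2(W[:,1],W[:,0]))
  for A in range(-10,80,10):
    print(n,A,[ (R,int(np.percentile(W[m,2],98))) for R in range(600,1200,100) if (m:=(abs(a-A)<5)&(abs(r-R)<50)).sum()>5])
E
```

```text
top -10 [(600, 106), (700, 532), (800, 431)]
top 0 [(600, 117), (700, 115), (800, 331), (900, 238)]
top 10 [(600, 110), (700, 114), (800, 226), (900, 229), (1000, 90)]
top 20 [(600, 159), (700, 128), (800, 225), (900, 228), (1000, 6), (1100, 6)]
top 30 [(600, 7), (700, 127), (800, 138), (900, 96), (1000, 6), (1100, -92)]
top 40 [(600, 7), (700, 14), (800, 7), (900, 7), (1000, 6), (1100, 6)]
top 50 []
top 60 [(800, -891), (900, -890), (1000, -890), (1100, -889)]
top 70 [(600, -891), (700, -890), (800, -891), (900, -891), (1000, -890), (1100, -890)]
side -10 [(600, 108), (700, 485), (800, 472)]
side 0 [(600, 117), (700, 117), (800, 456), (900, 440)]
side 10 [(600, 111), (700, 115), (800, 228), (900, 373), (1000, 473), (1100, 199)]
side 20 [(600, 160), (700, 130), (800, 226), (900, 229), (1000, 9), (1100, 460)]
side 30 [(600, 8), (700, 129), (800, 138), (900, 97), (1000, 8), (1100, -90)]
side 40 [(600, 8), (700, 14), (800, 8), (900, 8), (1000, 8), (1100, 7)]
side 50 [(600, -102), (700, -887), (800, -888), (900, -888), (1000, -888), (1100, -888)]
side 60 []
side 70 []
```

```bash
python3 -m jog '[[[-23,-57,0,0],[-46,-115,0,0],[-69,-173,0,0],[-92,-230,0,0],[-115,-288,0,0]]]';python3 -m jog '[[[-23,-57,0,0],[-46,-115,0,0],[-69,-173,0,0],[-92,-230,0,0],[-115,-288,0,0]]]'; python3 -c "
from bench import arm;s=arm.read_state();print(s['joints'])"
```

```text
clock: 1.4
position: [516.4, 564.0, 403.3]
ee_rot: [0.847, -0.532, 0.0, 0.001]
contact_force: [0.6, 1.4, 0.4]
gripper_width: 85.8
clock: 2.02
position: [636.2, 696.4, 364.3]
ee_rot: [0.847, -0.532, 0.004, -0.01]
contact_force: [0.2, -0.0, -1.5]
gripper_width: 85.4
[ 1.00170779  1.15841351  1.39883785  0.00754997 -1.79077858 -0.55052487]
```

```bash
python3 -m jog '[[[-115,-288,0,0],[-115,-288,0,0],[-230,-576,0,0],[-230,-576,0,0],[-230,-576,0,0]]]'; python3 -c "
from bench import arm;s=arm.read_state();print(s['joints'])"
```

```text
clock: 2.65
position: [650.9, 713.8, 311.3]
ee_rot: [0.846, -0.531, 0.009, -0.031]
contact_force: [0.2, -0.4, 0.4]
gripper_width: 85.5
[ 0.99977602  1.22075374  1.40757745  0.01671781 -1.69482319 -0.54767071]
```

```bash
cat > t.py <<'E'
import sys,numpy as np
from scipy.spatial.transform import Rotation as Ro
from bench import arm
def st():
    s=arm.read_state(); return np.array(s["position"]),Ro.from_quat(s["ee_rot"]).as_matrix(),s
def to(world_tcp):
    p,R,s=st(); return R.T@(np.array(world_tcp,float)-p)
if __name__=="__main__":
    p,R,s=st(); print("clk",round(s["clock"],2),"tcp",np.round(p,1),"grasp",np.round(p+155*R[:,2],1),"tip",np.round(p+173*R[:,2],1))
    print("zt",np.round(R[:,2],3),"tilt",np.round(np.degrees(np.arccos(-R[2,2])),1),"yt",np.round(R[:,1],3),"j",np.round(s["joints"],2),"F",np.round(s["contact_force"],1),"w",np.round(s["gripper_width"],1))
    if len(sys.argv)>1:
        a=list(map(float,sys.argv[2:5]))
        off={"tcp":0,"grasp":155,"tip":173}[sys.argv[1]]
        print("shift",np.round(R.T@(np.array(a)-off*R[:,2]-p),1))
E
python3 t.py tcp 700 20 700
```

```text
clk 2.65 tcp [650.9 713.8 311.3] grasp [658.3 720.6 156.6] tip [659.2 721.4 138.6]
zt [ 0.048  0.044 -0.998] tilt 3.7 yt [-0.899 -0.433 -0.062] j [ 1.    1.22  1.41  0.02 -1.69 -0.55] F [ 0.2 -0.4  0.4] w 85.5
shift [ 638.7  232.3 -416. ]
```

```bash
python3 -m jog '[[[50,18,-32,0],[100,36,-65,0],[150,54,-97,5],[200,72,-130,10],[250,90,-163,15]]]';python3 -m jog '[[[50,18,-32,4],[100,36,-65,8],[150,54,-97,8],[200,72,-130,8],[250,90,-163,8]]]'; python3 t.py tcp 700 20 720
```

```text
clock: 3.28
position: [670.0, 451.0, 460.0]
ee_rot: [0.769, -0.638, 0.005, -0.033]
contact_force: [1.2, -0.4, 0.3]
gripper_width: 85.5
clock: 3.9
position: [619.1, 181.5, 609.8]
ee_rot: [0.722, -0.691, 0.003, -0.035]
contact_force: [1.2, -0.4, 0.6]
gripper_width: 85.6
clk 3.9 tcp [619.1 181.5 609.8] grasp [627.1 188.7 455.2] tip [628.1 189.5 437.2]
zt [ 0.052  0.046 -0.998] tilt 4.0 yt [-0.998 -0.044 -0.054] j [ 0.53  0.36  0.47 -0.01 -1.61 -0.49] F [ 1.2 -0.4  0.6] w 85.6
shift [ 160.   -79.5 -113.2]
```

```bash
python3 -m jog '[[[45,-20,-30,0],[90,-40,-60,0],[135,-60,-90,0],[180,-85,-115,0],[185,-140,-150,0]]]';python3 -m jog '[[[0,-60,-60,0],[0,-120,-60,0],[0,-240,-100,0],[0,-300,-100,0],[0,-300,-100,0]]]'; python3 t.py tcp 700 20 720
```

```text
clock: 4.53
position: [723.5, -7.7, 731.3]
ee_rot: [0.72, -0.693, 0.014, -0.042]
contact_force: [41.4, -27.5, 81.9]
gripper_width: 85.4
clock: 5.15
position: [756.8, -0.6, 701.3]
ee_rot: [0.719, -0.692, 0.028, -0.055]
contact_force: [-0.0, -0.0, -0.7]
gripper_width: 85.4
clk 5.15 tcp [ 7.568e+02 -6.000e-01  7.013e+02] grasp [774.7   5.6 547.5] tip [776.8   6.4 529.6]
zt [ 0.115  0.04  -0.993] tilt 7.0 yt [-0.993 -0.035 -0.117] j [ 0.21  0.76  1.41 -0.02 -2.1  -0.18] F [-0.  -0.  -0.7] w 85.4
shift [-23.4  53.5 -24.3]
```

```bash
python3 - <<'E'
from bench import arm
import cv2,numpy as np
p,d=arm.get_image("side"); q,e=arm.get_image("wrist"); cv2.imwrite("pics/s1.png",np.hstack([cv2.resize(p,(400,250)),cv2.resize(q,(400,250))]))
E
```

```text
(no output)
```

View pics/s1.png

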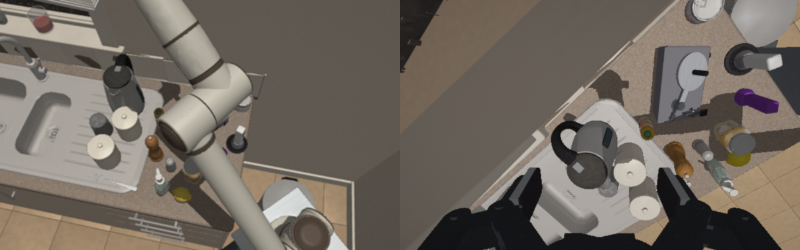

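```bash
python3 -m jog '[[[0,-60,-60,0],[0,-120,-120,0],[0,-240,-240,0],[0,-300,-300,0],[0,-300,-300,0]]]'; python3 -m jog '[[[0,-60,-60,0],[0,-120,-120,0],[0,-240,-240,0],[0,-300,-300,0],[0,-300,-300,0]]]';python3 t.py tcp 700 20 720
```

```text
clock: 5.88
position: [730.5, 1.3, 735.1]
ee_rot: [0.718, -0.692, 0.041, -0.067]
contact_force: [0.6, 0.0, 0.5]
gripper_width: 85.3
clock: 6.5
position: [703.5, 3.0, 766.9]
ee_rot: [0.716, -0.691, 0.055, -0.079]
contact_force: [0.3, 0.6, -0.1]
gripper_width: 85.3
clk 6.5 tcp [703.5   3.  766.9] grasp [732.7   8.6 614.8] tip [736.1   9.3 597.2]
zt [ 0.188  0.036 -0.981] tilt 11.1 yt [-0.981 -0.032 -0.189] j [ 0.23  0.67  1.41  0.01 -2.12 -0.19] F [ 0.3  0.6 -0.1] w 85.3
shift [-15.7  11.8  46. ]
```

```bash
python3 -m jog '[[[0,-60,-30,0],[0,-120,-60,0],[0,-240,-120,0],[0,-300,-150,0],[0,-300,-150,0]]]'; python3 -m jog '[[[0,-60,-30,0],[0,-120,-60,0],[0,-240,-120,0],[0,-300,-150,0],[0,-300,-150,0]]]';python3 t.py tcp 700 20 720
```

```text
clock: 7.12
position: [721.5, 7.3, 755.3]
ee_rot: [0.715, -0.69, 0.069, -0.091]
contact_force: [0.4, 0.3, 0.7]
gripper_width: 85.4
clock: 7.75
position: [732.3, 10.7, 750.7]
ee_rot: [0.713, -0.689, 0.084, -0.104]
contact_force: [0.4, 0.4, -0.3]
gripper_width: 85.0
clk 7.75 tcp [732.3  10.7 750.7] grasp [773.   15.8 601.2] tip [777.7  16.4 583.9]
zt [ 0.262  0.033 -0.964] tilt 15.3 yt [-0.964 -0.03  -0.263] j [ 0.24  0.7   1.41  0.03 -2.01 -0.19] F [ 0.4  0.4 -0.3] w 85.0
shift [-9.7 39.  21.4]
```

```bash
python3 t.py grasp 547 -40 200
```

```text
clk 7.75 tcp [732.3  10.7 750.7] grasp [773.   15.8 601.2] tip [777.7  16.4 583.9]
zt [ 0.262  0.033 -0.964] tilt 15.3 yt [-0.964 -0.03  -0.263] j [ 0.24  0.7   1.41  0.03 -2.01 -0.19] F [ 0.4  0.4 -0.3] w 85.0
shift [ 56.8 325.2 325.8]
```

```bash
python3 -m jog '[[[2,20,10,0],[10,60,45,0],[20,100,85,0],[28,140,130,0],[36,185,172,0]]]' 35; python3 t.py grasp 547 -40 200
```

```text
clock: 8.38
position: [607.8, -23.2, 549.8]
ee_rot: [0.713, -0.689, 0.084, -0.104]
contact_force: [0.2, 0.9, -0.0]
gripper_width: 35.0
clk 8.38 tcp [607.8 -23.2 549.8] grasp [648.6 -18.  400.3] tip [653.3 -17.5 383. ]
zt [ 0.263  0.033 -0.964] tilt 15.4 yt [-0.964 -0.029 -0.264] j [ 0.23  0.24  0.13  0.03 -1.2  -0.21] F [ 0.2  0.9 -0. ] w 35.0
shift [ 23.  151.5 165.7]
```

```bash
python3 -m jog '[[[5,38,40,0],[10,76,82,0],[16,112,123,0],[20,135,150,0],[23,151,166,0]]]'; python3 t.py grasp 568 -37.5 116
python3 - <<'E'
from bench import arm
import cv2,numpy as np
for n in("wrist","side"):
  p,d=arm.get_image(n); cv2.imwrite(f"pics/{n}2.png",p); np.save(f"pics/{n}2.npy",d); np.savez(f"pics/{n}2c.npz",**arm.camera_params(n))
E
```

```text
clock: 9.0
position: [505.4, -45.4, 347.8]
ee_rot: [0.713, -0.689, 0.083, -0.103]
contact_force: [0.3, 0.2, -0.5]
gripper_width: 34.8
clk 9.0 tcp [505.4 -45.4 347.8] grasp [545.8 -40.4 198.2] tip [550.5 -39.8 180.9]
zt [ 0.261  0.033 -0.965] tilt 15.2 yt [-0.965 -0.029 -0.262] j [ 0.24  0.19 -0.46  0.05 -0.66 -0.24] F [ 0.3  0.2 -0.5] w 34.8
shift [-0.1  0.1 85.2]
```

View pics/wrist2.png

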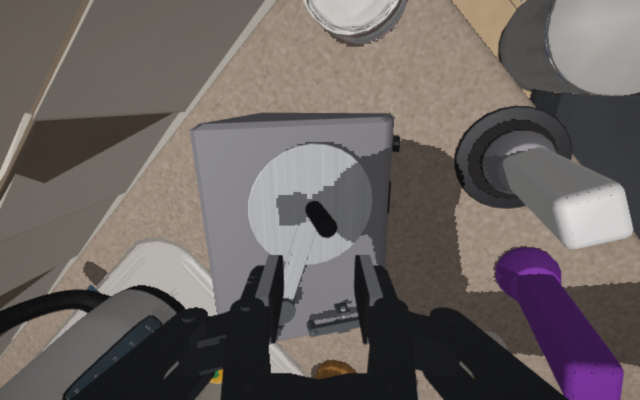

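```bash
python3 - <<'E'
from h import *
p,d,c=load("wrist",2); W=cloud(c,d)
m=np.zeros(d.shape,bool); m[195:242,300:345]=(p[195:242,300:345].max(2)<45)
Q=W[m]; o=np.array([589.5,-36,78]); y=np.radians(2.8); xh=np.array([np.cos(y),np.sin(y),0]); yh=np.array([-np.sin(y),np.cos(y),0])
xd=.866*xh+np.array([0,0,.5]); n=-.5*xh+np.array([0,0,.866]); D=np.stack([xd,yh,n])
L=(Q-o)@D.T
print(m.sum()); 
for a,b in((10,20),(20,30),(30,40),(40,50),(50,60)):
  k=(L[:,2]>a)&(L[:,2]<b); print(a,b,k.sum(),np.round(np.median(L[k],0),1),np.round(np.ptp(L[k],0)) if k.any() else 0)
dk=W[130:240,205:245].reshape(-1,3); print("deck pts z",np.round(np.median((dk-o)@D.T,0),1))
A=np.c_[dk[:,:2],np.ones(len(dk))]; print(np.linalg.lstsq(A,dk[:,2],rcond=None)[0])
# handle
hm=(p.min(2)>140); hm[:, :540]=0; hm[:170]=0; vs,us=np.nonzero(hm); print(us.min(),us.max(),vs.min(),vs.max(),np.median(W[hm],0))
# disc ellipse
G=p.mean(2); m=((G>115)).astype(np.uint8); m[:,:240]=0;m[:,380:]=0;m[:138]=0;m[265:]=0
cs,_=cv2.findContours(m,0,2);k=max(cs,key=cv2.contourArea);el=cv2.fitEllipse(cv2.convexHull(k));print(el)
oo,r=ray(c,*el[0]); P0=o+13*n; X=oo+r*((P0-oo)@n)/(r@n); print("disc centre",X,(X-o)@D.T)
E
```

```text
657
10 20 32 [-4.2 -4.6 17.9] [10.  6.  5.]
20 30 98 [-3.4 -4.6 25.2] [12.  8. 10.]
30 40 100 [-3.5 -4.6 35.3] [12.  7. 10.]
40 50 114 [-3.4 -4.7 44.8] [12.  7. 10.]
50 60 309 [-5.8 -0.9 55. ] [13. 13.  7.]
deck pts z [ 57.  -19.4  -4.1]
[-7.64732350e-01  1.58060124e-02  5.95167683e+02]
546 632 184 248 [421.95176127 -70.43314183 139.7902321 ]
((309.0872802734375, 172.66925048828125), (139.48854064941406, 820.794189453125), 0.7023456692695618)
disc centre [579.94965622 -63.64836849  86.72361292] [ -5.06855113 -27.14882804  12.999428  ]
```

```bash
python3 -m jog '[[[0,2,25,0],[0,4,50,0],[0,4,70,0],[0,4,85,0],[0,4,85,0]]]'; python3 t.py
python3 - <<'E'
from bench import arm
import cv2,numpy as np
for n in("wrist","side"):
  p,d=arm.get_image(n); cv2.imwrite(f"pics/{n}3.png",p)
  if n=="side": cv2.imwrite("pics/side3z.png",cv2.resize(p[120:250,230:400],None,fx=4,fy=4))
E
```

```text
clock: 9.72
position: [523.5, -42.8, 263.7]
ee_rot: [0.713, -0.689, 0.082, -0.102]
contact_force: [-0.8, 0.5, -1.0]
gripper_width: 34.8
clk 9.72 tcp [523.5 -42.8 263.7] grasp [563.3 -37.9 114. ] tip [567.9 -37.3  96.6]
zt [ 0.257  0.032 -0.966] tilt 15.0 yt [-0.966 -0.029 -0.258] j [ 0.23  0.33 -0.53  0.06 -0.46 -0.25] F [-0.8  0.5 -1. ] w 34.8
```

View pics/wrist3.png

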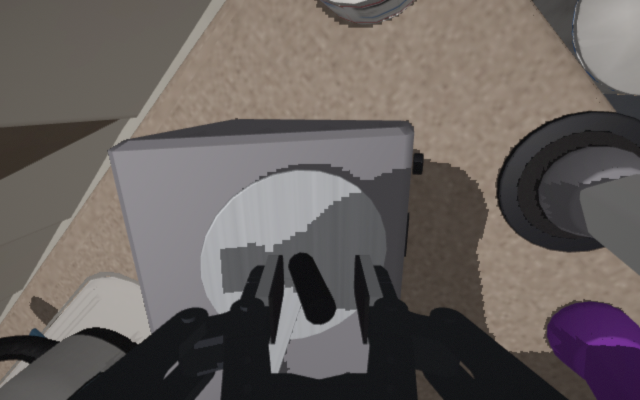

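View pics/side3z.png

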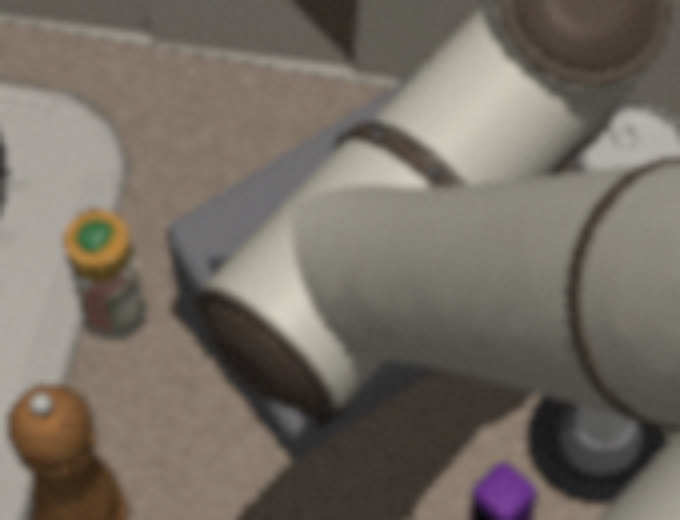

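```bash
cat > arc.py <<'E'
from h import *
from t import st
import sys
y=np.radians(2.8); xh=np.array([np.cos(y),np.sin(y),0]); yh=np.array([-np.sin(y),np.cos(y),0])
xd=.866*xh+np.array([0,0,.5]); n=-.5*xh+np.array([0,0,.866]); D=np.stack([xd,yh,n]); o=np.array([587.,-36,78])
def post(th,z=44):
    a=np.array([-30,-88]); r=np.array([[np.cos(th),-np.sin(th)],[np.sin(th),np.cos(th)]])@a
    return o+np.array([30+r[0],88+r[1],z])@D
if __name__=="__main__":
    p,R,s=st(); g=p+155*R[:,2]
    print("grasp in deck",np.round((g-o)@D.T,1), "zt.-n deg",np.degrees(np.arccos(-R[:,2]@n)))
    for th in map(float,sys.argv[1:]): print(th,np.round(R.T@(post(th)-g),1))
E
python3 arc.py 0 .15 .3 .45 .6 .75 .9 1.05 1.2 1.35 1.5 1.55
```

```text
grasp in deck [-1.7 -0.7 44. ] zt.-n deg 14.95995507142235
0.0 [-0.7 -1.6 -0.5]
0.15 [  2.4 -14.7  -4. ]
0.3 [  3.6 -28.1  -7.6]
0.45 [  2.6 -41.5 -11.2]
0.6 [ -0.4 -54.7 -14.6]
0.75 [ -5.4 -67.3 -17.9]
0.9 [-12.3 -79.  -20.9]
1.05 [-21.  -89.6 -23.6]
1.2 [-31.2 -98.8 -25.9]
1.35 [ -42.6 -106.5  -27.8]
1.5 [ -55.2 -112.4  -29.2]
1.55 [ -59.5 -113.9  -29.6]
```

```bash
python3 -m jog '[[[2,-12,-4,-6],[3,-25,-7,-14],[3,-39,-11,-22],[0,-53,-14,-31],[-5,-67,-18,-40]]]' 24; python3 arc.py 0.75 .9 1.05 1.2 1.35 1.5 1.55; python3 t.py
```

```text
clock: 10.45
position: [582.8, -36.8, 300.7]
ee_rot: [0.906, -0.402, 0.112, -0.067]
contact_force: [-1.8, -0.0, -0.5]
gripper_width: 23.6
grasp in deck [67.6  2.4 45.3] zt.-n deg 15.047149423871204
0.75 [-0.1 -1.1  1.1]
0.9 [  2.2 -14.5  -1.9]
1.05 [  2.4 -28.1  -4.7]
1.2 [  0.6 -41.8  -7. ]
1.35 [ -3.2 -55.   -8.9]
1.5 [ -8.9 -67.6 -10.3]
1.55 [-11.2 -71.7 -10.6]
clk 10.45 tcp [582.8 -36.8 300.7] grasp [622.7 -31.9 151. ] tip [627.4 -31.3 133.6]
zt [ 0.257  0.032 -0.966] tilt 15.0 yt [-0.713 -0.668 -0.212] j [ 0.22  0.37 -0.34  0.04 -0.61  0.48] F [-1.8 -0.  -0.5] w 23.6
```

```bash
python3 -m jog '[[[2,-15,-2,-9],[2,-29,-4,-18],[0,-43,-7,-26],[-4,-57,-8,-34],[-11,-72,-9,-42]]]'; python3 arc.py 1.5 1.55; python3 t.py
python3 - <<'E'
from bench import arm
import cv2,numpy as np
for n in("wrist",):
  p,d=arm.get_image(n); cv2.imwrite(f"pics/{n}4.png",p)
E
```

```text
clock: 11.08
position: [624.5, 18.4, 324.5]
ee_rot: [0.99, -0.049, 0.129, -0.022]
contact_force: [-1.9, -2.2, 1.2]
gripper_width: 24.2
grasp in deck [117.9  55.4  43.7] zt.-n deg 15.024612216678477
1.5 [-1.7  3.8  0.3]
1.55 [-0.7 -0.7 -0.1]
clk 11.07 tcp [624.5  18.4 324.5] grasp [664.4  23.2 174.8] tip [669.1  23.8 157.5]
zt [ 0.258  0.031 -0.966] tilt 15.1 yt [-0.091 -0.994 -0.056] j [ 0.3   0.4  -0.22  0.07 -0.69  1.13] F [-1.9 -2.2  1.2] w 24.2
```

View pics/wrist4.png

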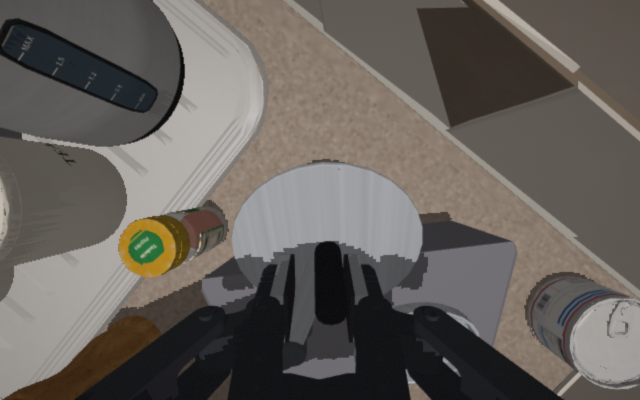

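```bash
python3 -m jog '[[[0,3,0,0],[0,6,0,0],[0,8,0,0],[0,8,0,0],[0,8,0,0]]]' 34; python3 t.py; python3 -m jog '[[[0,0,-15,0],[0,0,-40,0],[0,0,-65,0],[0,0,-90,0],[0,0,-100,0]]]' 60; python3 t.py
python3 - <<'E'
from bench import arm
import cv2,numpy as np
for n in("wrist",):
  p,d=arm.get_image(n); cv2.imwrite(f"pics/{n}5.png",p); np.save(f"pics/{n}5.npy",d); np.savez(f"pics/{n}5c.npz",**arm.camera_params(n))
E
```

```text
clock: 11.75
position: [624.7, 12.1, 324.6]
ee_rot: [0.99, -0.047, 0.13, -0.022]
contact_force: [0.1, -0.2, 0.0]
gripper_width: 34.2
clk 11.75 tcp [624.7  12.1 324.6] grasp [665.   17.1 175. ] tip [669.7  17.7 157.6]
zt [ 0.26   0.032 -0.965] tilt 15.2 yt [-0.086 -0.995 -0.056] j [ 0.29  0.4  -0.22  0.07 -0.69  1.14] F [ 0.1 -0.2  0. ] w 34.2
clock: 12.38
position: [598.3, 9.0, 424.0]
ee_rot: [0.99, -0.046, 0.132, -0.023]
contact_force: [-0.3, 0.2, 0.4]
gripper_width: 59.7
clk 12.38 tcp [598.3   9.  424. ] grasp [639.3  14.1 274.6] tip [644.1  14.7 257.2]
zt [ 0.264  0.033 -0.964] tilt 15.5 yt [-0.086 -0.995 -0.058] j [ 0.29  0.27 -0.14  0.06 -0.89  1.15] F [-0.3  0.2  0.4] w 59.7
```

View pics/wrist5.png

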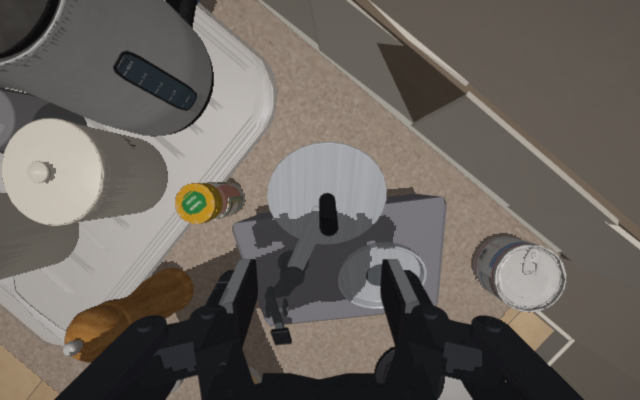

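```bash
python3 t.py grasp 397 -72 240
```

```text
clk 12.43 tcp [598.3   8.9 424.4] grasp [639.4  14.  275. ] tip [644.1  14.6 257.6]
zt [ 0.265  0.033 -0.964] tilt 15.5 yt [-0.086 -0.995 -0.058] j [ 0.29  0.27 -0.14  0.06 -0.89  1.15] F [-0.  -0.9  0.4] w 60.0
shift [-233.5  108.3  -33.3]
```

```bash
python3 -m jog '[[[-52,24,-7,-5],[-104,48,-14,-10],[-156,72,-21,-15],[-205,95,-29,-20],[-233,108,-33,-25]]]'; python3 t.py
python3 - <<'E'
from bench import arm
import cv2,numpy as np
for n in("wrist","side","top"):
  p,d=arm.get_image(n); cv2.imwrite(f"pics/{n}6.png",p); np.save(f"pics/{n}6.npy",d); np.savez(f"pics/{n}6c.npz",**arm.camera_params(n))
E
```

```text
clock: 13.05
position: [353.8, -77.6, 388.2]
ee_rot: [0.976, 0.17, 0.134, 0.006]
contact_force: [0.5, -0.2, 0.6]
gripper_width: 60.2
clk 13.05 tcp [353.8 -77.6 388.2] grasp [394.6 -72.5 238.7] tip [399.4 -71.9 221.4]
zt [ 0.263  0.033 -0.964] tilt 15.4 yt [ 0.331 -0.942  0.058] j [ 0.25 -0.13 -0.68  0.05 -0.76  1.63] F [ 0.5 -0.2  0.6] w 60.2
```

View pics/wrist6.png

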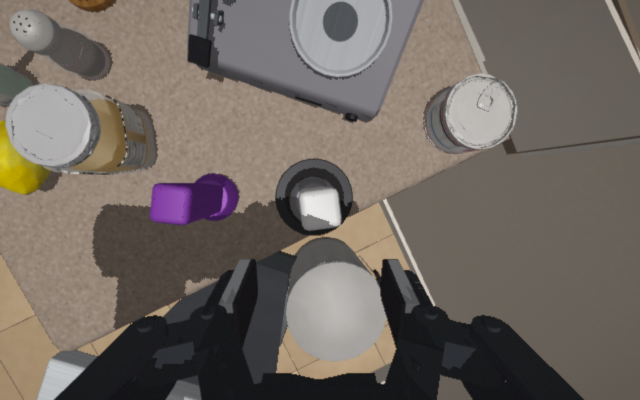

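View pics/side6.png

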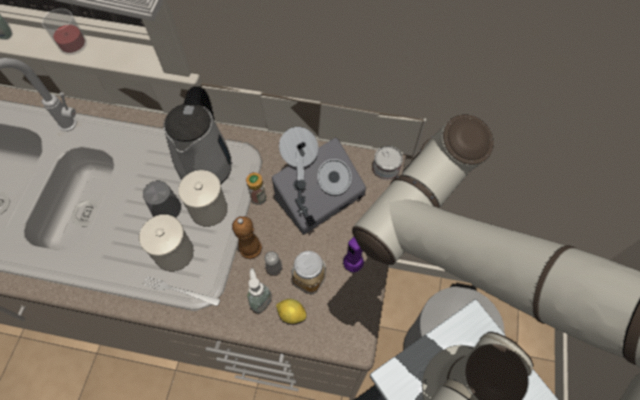

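View pics/top6.png

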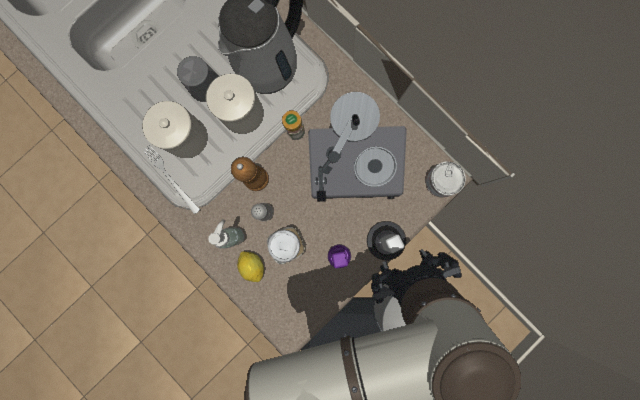

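```bash
python3 - <<'E'
from h import *
R=[]
for nm,w in (("wrist",(0,45,320,365)),("side",(168,187,325,344)),("top",(158,176,366,385))):
  p,d,c=load(nm,6); a,b,e,h=w; G=p[a:b,e:h].mean(2); 
  m=(G<(75 if nm=="wrist" else 105)).astype(np.uint8)
  cs,_=cv2.findContours(m,0,2); 
  for k in sorted(cs,key=cv2.contourArea)[-2:]:
    if len(k)>=5: print(nm,cv2.contourArea(k),cv2.fitEllipse(k))
  k=max(cs,key=cv2.contourArea); (u,v),_,_=cv2.fitEllipse(k); u+=e;v+=a
  print(u,v,onplane(c,u,v,78)); R.append((nm,)+ray(c,u,v))
A=np.zeros((3,3));B=np.zeros(3)
for nm,o,r in R:
  r=r/np.linalg.norm(r);M=np.eye(3)-np.outer(r,r);A+=M;B+=M@o
print("tri",np.linalg.solve(A,B))
p,d,c=load("wrist",6); W=cloud(c,d)
m=((p.min(2)>135)).astype(np.uint8); m[:, :295]=0;m[:,345:]=0;m[:175]=0;m[235:]=0
k=max(cv2.findContours(m,0,2)[0],key=cv2.contourArea); r=cv2.minAreaRect(k); print(r)
bx=cv2.boxPoints(r); Bx=np.array([onplane(c,*q,143) for q in bx]); print(np.round(Bx,1),Bx.mean(0),[np.round(np.degrees(np.arctan2(*(Bx[i]-Bx[i-1])[1::-1])),1) for i in range(4)])
print("depth med",np.median(W[m>0],0))
G=p.max(2); m=(G<70).astype(np.uint8); m[:155]=0;m[240:]=0;m[:,:265]=0;m[:,360:]=0
m=cv2.morphologyEx(m,cv2.MORPH_OPEN,np.ones((3,3),np.uint8))
k=max(cv2.findContours(m,0,2)[0],key=cv2.contourArea); el=cv2.fitEllipse(cv2.convexHull(k)); print("pad",el,onplane(c,*el[0],8))
v=p[150:250,260:380]; cv2.imwrite("pics/w6z.png",cv2.resize(v,None,fx=5,fy=5,interpolation=cv2.INTER_CUBIC))
E
```

```text
Traceback (most recent call last):
ValueError: max() iterable argument is empty
```

```bash
python3 - <<'E'
from h import *
R=[]
for nm,w in (("wrist",(0,48,316,367)),("side",(168,187,325,344)),("top",(157,177,366,386))):
  p,d,c=load(nm,6); a,b,e,h=w; G=p[a:b,e:h].mean(2)
  cy,cx=(b-a)//2,(h-e)//2; t=(G[cy-2:cy+3,cx-2:cx+3].mean()+np.percentile(G,75))/2
  m=(G<t).astype(np.uint8); l,lab=cv2.connectedComponents(m); m=(lab==lab[cy,cx]).astype(np.uint8)
  k=max(cv2.findContours(m,0,2)[0],key=cv2.contourArea); el=cv2.fitEllipse(k); (u,v)=el[0]; u+=e;v+=a
  print(nm,t,el,u,v,onplane(c,u,v,78)); R.append((nm,)+ray(c,u,v))
A=np.zeros((3,3));B=np.zeros(3)
for nm,o,r in R:
  r=r/np.linalg.norm(r);M=np.eye(3)-np.outer(r,r);A+=M;B+=M@o
print("tri",np.linalg.solve(A,B))
p,d,c=load("wrist",6); W=cloud(c,d)
m=((p.min(2)>135)).astype(np.uint8); m[:, :295]=0;m[:,345:]=0;m[:175]=0;m[235:]=0
k=max(cv2.findContours(m,0,2)[0],key=cv2.contourArea); r=cv2.minAreaRect(k); print(r)
bx=cv2.boxPoints(r); Bx=np.array([onplane(c,*q,143) for q in bx]); print(np.round(Bx,1),Bx.mean(0),[np.round(np.degrees(np.arctan2(*(Bx[i]-Bx[i-1])[1::-1])),1) for i in range(4)])
print("depth med",np.median(W[m>0],0))
G=p.max(2); m=(G<70).astype(np.uint8); m[:155]=0;m[240:]=0;m[:,:265]=0;m[:,360:]=0
m=cv2.morphologyEx(m,cv2.MORPH_OPEN,np.ones((3,3),np.uint8))
k=max(cv2.findContours(m,0,2)[0],key=cv2.contourArea); el=cv2.fitEllipse(cv2.convexHull(k)); print("pad",el,onplane(c,*el[0],8))
v=p[150:250,260:380]; cv2.imwrite("pics/w6z.png",cv2.resize(v,None,fx=5,fy=5,interpolation=cv2.INTER_CUBIC))
E
```

```text
wrist 127.44666666666666 ((23.899354934692383, 21.158706665039062), (34.205623626708984, 39.17750549316406), 6.391910552978516) 339.8993549346924 21.158706665039062 [582.38720658 -35.39369922  78.        ]
side 113.96666666666667 ((8.5, 8.5), (10.834364891052246, 11.217611312866211), 171.5335693359375) 333.5 176.5 [586.66340579 -36.41476349  78.        ]
top 112.28 ((8.476400375366211, 8.647040367126465), (13.088000297546387, 14.251852989196777), 70.93002319335938) 374.4764003753662 165.64704036712646 [587.84805256 -35.47517786  78.        ]
tri [587.15766827 -36.15775211  73.99841674]
((318.7730407714844, 208.32083129882812), (37.389198303222656, 40.602333068847656), 83.2901611328125)
[[426.7 -48.9 143. ]
 [439.6 -75.4 143. ]
 [415.1 -87.5 143. ]
 [402.2 -60.7 143. ]] [420.91740153 -68.10349994 143.        ] [np.float64(25.8), np.float64(-64.0), np.float64(-153.7), np.float64(115.6)]
depth med [423.23501776 -69.32530522 140.53394577]
pad ((313.3296203613281, 201.94264221191406), (66.2220458984375, 74.93470764160156), 85.66828155517578) [418.00747987 -70.51442277   8.        ]
```

View pics/w6z.png

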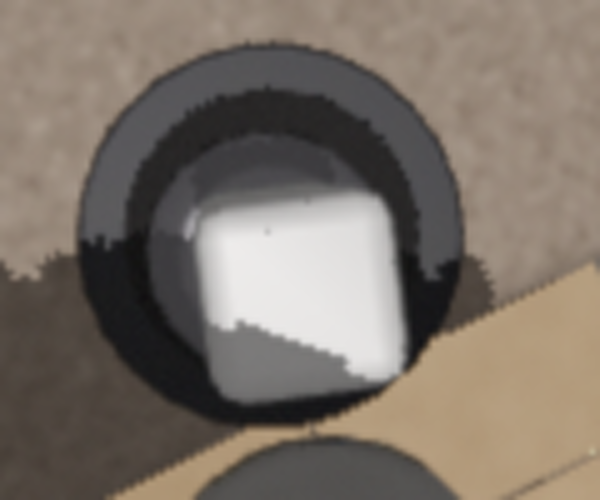

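```bash
python3 -c "
from h import *
c=load('wrist',6)[2];print(onplane(c,314.3,196.7,8))"; python3 t.py grasp 424 -69 122
```

```text
[424.03825353 -69.58178419   8.        ]
clk 13.2 tcp [355.2 -77.3 389. ] grasp [396.3 -72.1 239.6] tip [401.1 -71.5 222.2]
zt [ 0.265  0.033 -0.964] tilt 15.5 yt [ 0.327 -0.943  0.058] j [ 0.25 -0.13 -0.68  0.05 -0.76  1.63] F [ 0.9  0.5 -0.2] w 60.0
shift [ -4.5  -0.7 120.8]
```

```bash
python3 -m jog '[[[-1,0,35,0],[-3,0,70,0],[-4,0,100,0],[-4,-1,118,0],[-4,-1,121,0]]]'; python3 t.py; python3 - <<'E'
from bench import arm
import cv2,numpy as np
p,d=arm.get_image("wrist"); cv2.imwrite(f"pics/wrist7.png",p)
E
```

```text
clock: 13.82
position: [384.3, -73.3, 270.0]
ee_rot: [0.977, 0.169, 0.133, 0.006]
contact_force: [0.5, 0.1, 0.0]
gripper_width: 60.0
clk 13.82 tcp [384.3 -73.3 270. ] grasp [424.9 -68.3 120.4] tip [429.6 -67.7 103.1]
zt [ 0.262  0.032 -0.965] tilt 15.3 yt [ 0.328 -0.943  0.057] j [ 0.24  0.11 -0.83  0.09 -0.37  1.59] F [0.5 0.1 0. ] w 60.0
```

View pics/wrist7.png

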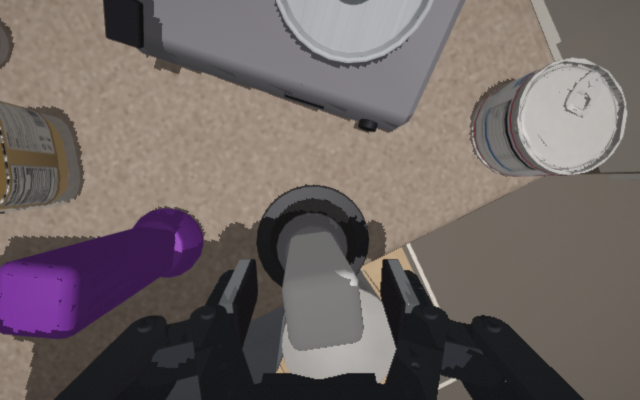

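```bash
python3 -m jog '[[[0,0,0,0],[0,0,0,0],[0,0,0,0],[0,0,0,0],[0,0,0,0]]]' 24; python3 t.py; python3 - <<'E'
from bench import arm
import cv2,numpy as np
p,d=arm.get_image("wrist"); cv2.imwrite(f"pics/wrist8.png",p)
E
```

```text
clock: 14.5
position: [385.1, -72.9, 272.2]
ee_rot: [0.976, 0.168, 0.136, 0.006]
contact_force: [-2.7, 3.3, 5.5]
gripper_width: 29.7
clk 14.5 tcp [385.1 -72.9 272.2] grasp [426.6 -67.6 123. ] tip [431.4 -66.9 105.6]
zt [ 0.268  0.034 -0.963] tilt 15.7 yt [ 0.327 -0.943  0.058] j [ 0.24  0.11 -0.82  0.09 -0.37  1.59] F [-2.7  3.3  5.5] w 29.7
```

View pics/wrist8.png

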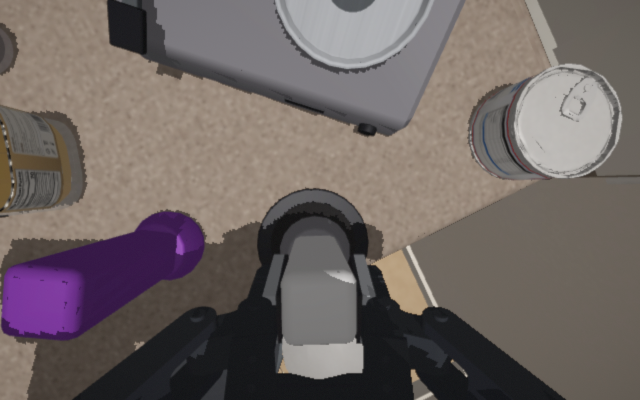

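```bash
python3 t.py grasp 426.6 -67.6 163; python3 t.py grasp 460 -55 255|tail -1
```

```text
clk 14.55 tcp [385.  -72.9 272.2] grasp [426.6 -67.6 123. ] tip [431.4 -66.9 105.6]
zt [ 0.268  0.034 -0.963] tilt 15.7 yt [ 0.327 -0.943  0.058] j [ 0.24  0.11 -0.82  0.09 -0.37  1.59] F [-2.3  3.4  6.4] w 29.9
shift [ 10.6   2.3 -38.5]
shift [  69.3    6.7 -117.7]
```

```bash
python3 -m jog '[[[5,1,-18,0],[10,2,-38,4],[25,3,-62,14],[45,5,-92,24],[69,7,-118,34]]]'; python3 -m jog '[[[0,0,0,10],[0,0,0,20],[0,0,0,30],[0,0,0,40],[0,0,0,50]]]';python3 -m jog '[[[0,0,0,10],[0,0,0,20],[0,0,0,30],[0,0,0,40],[0,0,0,50]]]'; python3 t.py
```

```text
clock: 15.18
position: [417.6, -60.8, 406.1]
ee_rot: [0.982, -0.127, 0.132, -0.035]
contact_force: [1.0, 0.6, -1.6]
gripper_width: 29.6
clock: 15.8
position: [416.9, -60.9, 406.3]
ee_rot: [0.835, -0.533, 0.105, -0.088]
contact_force: [0.4, -0.4, -2.1]
gripper_width: 29.5
clock: 16.42
position: [416.2, -61.1, 406.6]
ee_rot: [-0.529, 0.838, -0.057, 0.124]
contact_force: [0.2, 0.2, -1.6]
gripper_width: 29.8
clk 16.43 tcp [416.2 -61.1 406.6] grasp [457.9 -55.5 257.4] tip [462.7 -54.9 240.1]
zt [ 0.269  0.036 -0.962] tilt 15.7 yt [-0.872  0.434 -0.227] j [ 0.25 -0.03 -0.54  0.05 -0.79 -0.73] F [ 0.2  0.2 -1.6] w 29.8
```

```bash
cat > hold.py <<'E'
from h import *
from t import st
from arc import n,D
from scipy.spatial.transform import Rotation as Ro
R0=Ro.from_quat([0.976,0.168,0.136,0.006]).as_matrix()
z=np.array([0,0,1.]); u0=z-(z@R0[:,1])*R0[:,1]; u0/=np.linalg.norm(u0); ut=R0.T@u0
dish=np.array([587.,-36,78])
p,R,s=st(); g=p+155*R[:,2]
for psi in range(-20,61,5):
    Rn=R@Ro.from_euler("z",psi,degrees=True).as_matrix(); u=Rn@ut
    sh=R.T@(dish+(85+115)*u-g)
    print(psi,"ang",round(np.degrees(np.arccos(u@n)),1),"u",np.round(u,3),"shift",np.round(sh,1))
u=R@ut; lens=g-115*u; print("lens now",lens,"axes offs",np.round((lens-dish)-((lens-dish)@u)*u,1),(lens-dish)@u)
E
python3 hold.py
```

```text
-20 ang 20.2 u [-0.282 -0.297  0.912] shift [  5.6 -81.3  15.2]
-15 ang 19.3 u [-0.304 -0.294  0.906] shift [  7.  -76.9  15.2]
-10 ang 18.3 u [-0.326 -0.288  0.9  ] shift [  8.  -72.4  15.2]
-5 ang 17.2 u [-0.347 -0.281  0.895] shift [  8.6 -67.9  15.2]
0 ang 16.2 u [-0.368 -0.272  0.889] shift [  8.8 -63.3  15.2]
5 ang 15.1 u [-0.387 -0.261  0.884] shift [  8.6 -58.7  15.2]
10 ang 14.0 u [-0.406 -0.249  0.879] shift [  8.  -54.1  15.2]
15 ang 12.8 u [-0.424 -0.234  0.875] shift [  7.  -49.6  15.2]
20 ang 11.7 u [-0.44  -0.219  0.871] shift [  5.6 -45.2  15.2]
25 ang 10.5 u [-0.455 -0.201  0.868] shift [  3.9 -40.9  15.2]
30 ang 9.3 u [-0.468 -0.183  0.864] shift [  1.8 -36.8  15.2]
35 ang 8.1 u [-0.48  -0.163  0.862] shift [ -0.7 -33.   15.2]
40 ang 6.8 u [-0.49  -0.143  0.86 ] shift [ -3.5 -29.3  15.2]
45 ang 5.6 u [-0.499 -0.121  0.858] shift [ -6.6 -25.9  15.2]
50 ang 4.4 u [-0.505 -0.099  0.857] shift [-10.  -22.8  15.2]
55 ang 3.1 u [-0.51  -0.077  0.857] shift [-13.7 -20.   15.2]
60 ang 2.0 u [-0.513 -0.054  0.857] shift [-17.6 -17.5  15.2]
lens now [500.15900719 -24.24359349 155.11644434] axes offs [-51.1  38.2  -9.4] 97.30572151820745
```

```bash
python3 -m jog '[[[-1,-3,2,9],[-3,-7,5,19],[-6,-11,8,29],[-10,-15,11,39],[-13,-18,14,49]]]'; python3 hold.py | sed -n '5,9p;18p'; python3 t.py; python3 - <<'E'
from bench import arm
import cv2,numpy as np
for n in("wrist","side"):
  p,d=arm.get_image(n); cv2.imwrite(f"pics/{n}9.png",p); np.save(f"pics/{n}9.npy",d); np.savez(f"pics/{n}9c.npz",**arm.camera_params(n))
E
```

```text
clock: 17.05
position: [440.5, -56.7, 399.3]
ee_rot: [-0.131, 0.982, 0.0, 0.137]
contact_force: [-0.5, -0.6, -1.3]
gripper_width: 29.4
0 ang 4.5 u [-0.504 -0.103  0.857] shift [-2.1 -6.1  1.5]
5 ang 3.3 u [-0.509 -0.08   0.857] shift [-2.3 -1.5  1.5]
10 ang 2.1 u [-0.512 -0.057  0.857] shift [-2.9  3.   1.5]
15 ang 1.2 u [-0.514 -0.034  0.857] shift [-3.9  7.5  1.5]
20 ang 1.2 u [-0.513 -0.011  0.858] shift [-5.3 11.9  1.5]
lens now [540.21291404 -39.37379378 151.49526069] axes offs [-2.9  5.5 -1.1] 86.95735670799303
clk 17.05 tcp [440.5 -56.7 399.3] grasp [482.2 -51.2 250.1] tip [487.  -50.5 232.8]
zt [ 0.269  0.036 -0.963] tilt 15.7 yt [-0.257  0.966 -0.035] j [ 0.25  0.02 -0.51  0.04 -0.77 -1.58] F [-0.5 -0.6 -1.3] w 29.4
```

View pics/wrist9.png

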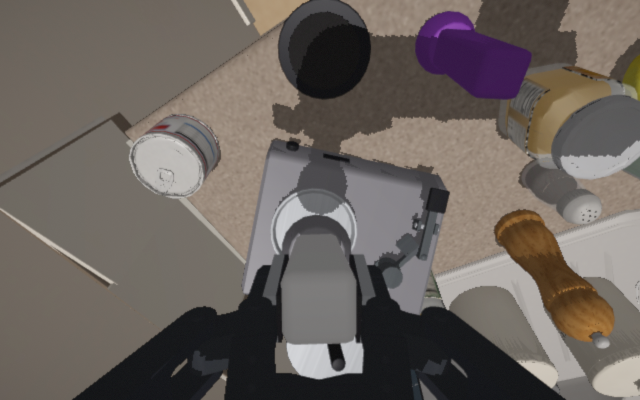

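View pics/side9.png

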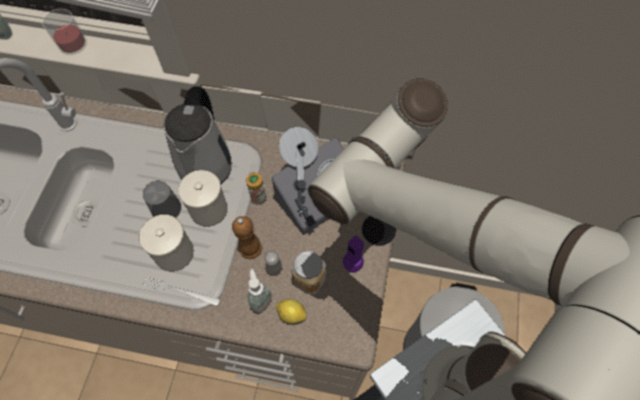

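```bash
python3 -m jog '[[[-1,1,0,3],[-2,2,1,6],[-3,3,1,9],[-4,3,1,10],[-4,3,1,10]]]'; python3 hold.py | sed -n '5,6p;18p'; python3 - <<'E'
from bench import arm
import cv2,numpy as np
p,d=arm.get_image("wrist"); c=arm.camera_params("wrist")
import hold
from h import proj
g=hold.g; u=hold.R@hold.ut
def mark(X,col): q=proj(c,X); cv2.circle(p,tuple(int(round(v)) for v in q),2,col,-1)
yt=hold.R[:,1]; w=np.cross(yt,u)
def ring(c0,r,col):
  for a in np.linspace(0,2*np.pi,40): mark(c0+r*(np.cos(a)*yt+np.sin(a)*w),col)
ring(g-115*u,27,(0,0,255)); ring(g-85*u,27,(0,255,0)); mark(hold.dish,(255,0,255))
from arc import D
for a in np.linspace(0,2*np.pi,40): mark(hold.dish+46*(np.cos(a)*D[0]+np.sin(a)*D[1])+10*D[2],(255,0,0))
for sx in(-15,15):
  for sy in(-15,15): mark(g+20*u+sx*yt+sy*w,(0,255,255))
cv2.imwrite("pics/wrist10.png",cv2.resize(p[150:380,200:440],None,fx=2.6,fy=2.6))
E
```

```text
clock: 17.77
position: [443.7, -52.8, 399.3]
ee_rot: [-0.048, 0.989, 0.012, 0.136]
contact_force: [-0.4, 0.1, -1.5]
gripper_width: 29.5
0 ang 2.2 u [-0.512 -0.059  0.857] shift [ 0.9 -0.6  0.4]
5 ang 1.2 u [-0.513 -0.036  0.857] shift [0.7 4.  0.4]
lens now [544.20480386 -40.36662101 151.51692499] axes offs [0.8 0.7 0.5] 85.16932992424223
-20 ang 7.1 u [-0.488 -0.148  0.86 ] shift [ -2.3 -18.6   0.4]
-15 ang 5.9 u [-0.497 -0.126  0.859] shift [ -0.9 -14.2   0.4]
-10 ang 4.6 u [-0.504 -0.104  0.858] shift [ 0.1 -9.7  0.4]
-5 ang 3.4 u [-0.509 -0.082  0.857] shift [ 0.7 -5.2  0.4]
0 ang 2.2 u [-0.512 -0.059  0.857] shift [ 0.9 -0.6  0.4]
5 ang 1.2 u [-0.513 -0.036  0.857] shift [0.7 4.  0.4]
10 ang 1.1 u [-0.513 -0.013  0.859] shift [0.1 8.6 0.4]
15 ang 2.1 u [-0.51  0.01  0.86] shift [-0.9 13.1  0.4]
20 ang 3.3 u [-0.506  0.032  0.862] shift [-2.3 17.5  0.4]
25 ang 4.5 u [-0.499  0.054  0.865] shift [-4.1 21.8  0.4]
30 ang 5.8 u [-0.491  0.076  0.868] shift [-6.2 25.8  0.4]
35 ang 7.0 u [-0.481  0.096  0.871] shift [-8.7 29.7  0.4]
40 ang 8.2 u [-0.47   0.115  0.875] shift [-11.5  33.4   0.4]
45 ang 9.4 u [-0.456  0.134  0.88 ] shift [-14.6  36.8   0.4]
50 ang 10.7 u [-0.442  0.151  0.884] shift [-18.   39.9   0.4]
55 ang 11.8 u [-0.425  0.167  0.89 ] shift [-21.6  42.7   0.4]
60 ang 13.0 u [-0.408  0.181  0.895] shift [-25.5  45.2   0.4]
lens now [544.18747738 -40.39439888 151.43365752] axes offs [0.8 0.6 0.5] 85.10873190150996
```

View pics/wrist10.png

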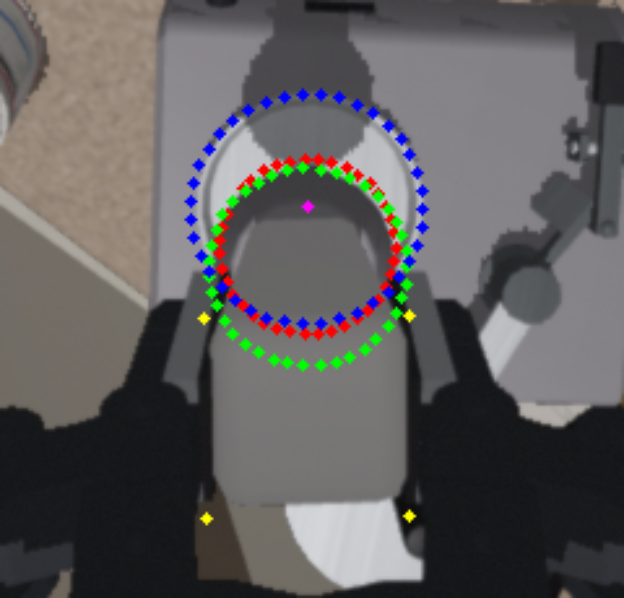

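```bash
for i in 1 2 3 4; do python3 -m jog '[[[0,0,0,0],[0,0,0,0],[0,0,0,0],[0,0,0,0],[0,0,0,0]]]' >/tmp/o; done; cat /tmp/o; python3 hold.py | sed -n '5p;18p'; python3 t.py; python3 - <<'E'
from bench import arm
import cv2
p,d=arm.get_image("side"); cv2.imwrite("pics/side11.png",p[100:300,200:480])
E
```

```text
clock: 20.32
position: [443.7, -52.8, 399.2]
ee_rot: [-0.048, 0.989, 0.012, 0.136]
contact_force: [-0.5, 0.3, -1.9]
gripper_width: 29.5
0 ang 2.2 u [-0.512 -0.059  0.857] shift [ 0.9 -0.6  0.3]
lens now [544.18617957 -40.39248111 151.42279272] axes offs [0.8 0.6 0.5] 85.09998441298306
clk 20.32 tcp [443.7 -52.8 399.2] grasp [485.3 -47.2 250. ] tip [490.1 -46.5 232.6]
zt [ 0.268  0.036 -0.963] tilt 15.7 yt [-0.099  0.995  0.01 ] j [ 0.26  0.03 -0.5   0.05 -0.77 -1.76] F [-0.5  0.3 -1.9] w 29.5
```

View pics/side11.png

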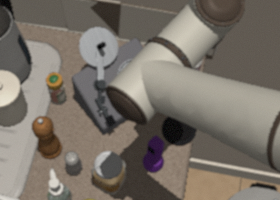

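```bash
python3 t.py grasp 435 -66 252|tail -1; python3 -m jog '[[[-5,0,-5,-4],[-15,-5,-8,-13],[-28,-10,-11,-23],[-40,-14,-14,-33],[-48,-14,-14,-43]]]'; python3 -m jog '[[[0,0,0,-10],[0,0,0,-20],[0,0,0,-30],[0,0,0,-40],[0,0,0,-50]]]';python3 -m jog '[[[0,0,0,-10],[0,0,0,-20],[0,0,0,-30],[0,0,0,-40],[0,0,0,-50]]]'; python3 t.py
```

```text
shift [ 49.4 -13.7 -16.1]
clock: 21.0
position: [487.9, -62.9, 425.9]
ee_rot: [-0.41, 0.902, -0.04, 0.131]
contact_force: [0.1, 0.2, -1.7]
gripper_width: 29.5
clock: 21.62
position: [487.9, -62.9, 425.8]
ee_rot: [0.755, -0.642, 0.092, -0.102]
contact_force: [-0.2, -0.7, -1.7]
gripper_width: 29.4
clock: 22.25
position: [488.0, -62.9, 425.7]
ee_rot: [0.956, -0.26, 0.126, -0.053]
contact_force: [-0.4, 0.9, -0.7]
gripper_width: 29.4
clk 22.25 tcp [488.  -62.9 425.7] grasp [529.7 -57.4 276.6] tip [534.5 -56.7 259.2]
zt [ 0.269  0.036 -0.962] tilt 15.7 yt [-0.484 -0.859 -0.167] j [ 0.21  0.09 -0.36  0.03 -0.85  0.82] F [-0.4  0.9 -0.7] w 29.4
```

```bash
sed -e '/^dish/,$d' hold.py > place.py; cat >> place.py <<'E'
import sys
h=float(sys.argv[1]); px,py=map(float,sys.argv[2:4])
p,R,s=st(); g=p+155*R[:,2]
for psi in map(float,sys.argv[4:]):
    Rn=R@Ro.from_euler("z",psi,degrees=True).as_matrix(); u=Rn@ut
    print(psi,"tilt",round(np.degrees(np.arccos(u[2])),1),"shift",np.round(R.T@(np.array([px,py,8+h])+115*u-g),1))
print("lens",np.round(g-115*R@ut,1))
E
python3 place.py 110 426 -69.5 -45 -40 -36 -32 -25
```

```text
-45.0 tilt 1.9 shift [-92.6  65.6  13.4]
-40.0 tilt 0.7 shift [-90.8  67.5  13.4]
-36.0 tilt 0.7 shift [-89.5  69.2  13.4]
-32.0 tilt 1.7 shift [-88.3  71.   13.4]
-25.0 tilt 3.5 shift [-86.6  74.2  13.4]
lens [534.2 -37.9 163.3]
```

```bash
python3 -m jog '[[[-18,14,-5,-8],[-38,28,-5,-16],[-58,43,0,-24],[-77,58,7,-32],[-90,68,13,-38]]]'; python3 place.py 110 426 -69.5 0; python3 -m jog '[[[0,0,0,0],[0,0,0,0],[0,0,0,0],[0,0,0,0],[0,0,0,0]]]' >/dev/null; python3 t.py;  python3 - <<'E'
from bench import arm
import cv2,numpy as np
for n in("wrist","side","top"):
  p,d=arm.get_image(n); cv2.imwrite(f"pics/{n}12.png",p); np.save(f"pics/{n}12.npy",d); np.savez(f"pics/{n}12c.npz",**arm.camera_params(n))
E
```

```text
clock: 22.88
position: [382.5, -75.1, 382.2]
ee_rot: [0.988, 0.067, 0.137, -0.009]
contact_force: [0.2, -0.3, -2.0]
gripper_width: 29.6
0.0 tilt 0.4 shift [0.9 0.1 0.3]
lens [425.1 -69.5 118. ]
clk 23.5 tcp [382.8 -75.1 382.2] grasp [424.5 -69.5 233.1] tip [429.3 -68.9 215.7]
zt [ 0.269  0.036 -0.962] tilt 15.7 yt [ 0.135 -0.991  0.001] j [ 0.24 -0.07 -0.64  0.04 -0.73  1.44] F [ 0.8 -0.1 -1.3] w 29.4
```

View pics/wrist12.png

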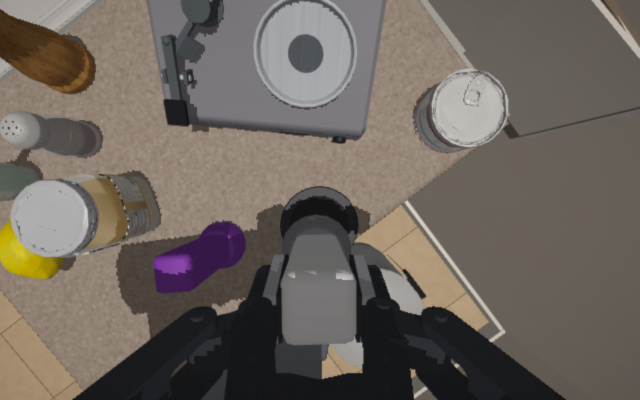

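View pics/top12.png

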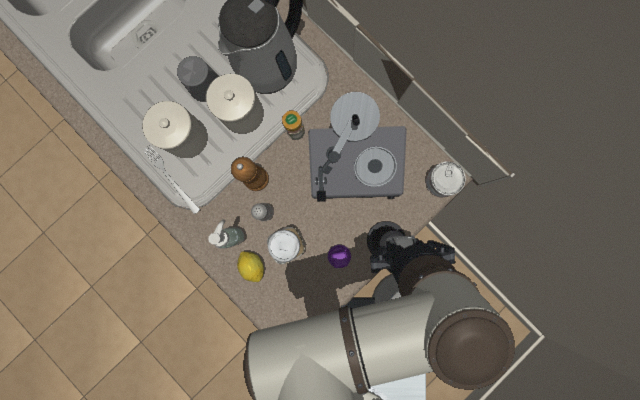

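```bash
python3 place.py 12 426.5 -69.5 0
```

```text
0.0 tilt 0.4 shift [-25.3   0.1  94.7]
lens [425.1 -69.5 118. ]
```

```bash
python3 -m jog '[[[-6,0,25,0],[-13,0,50,0],[-20,0,75,0],[-24,0,90,0],[-25,0,95,0]]]'; python3 place.py 0 426.5 -69.5 0; python3 t.py;  python3 - <<'E'
from bench import arm
import cv2,numpy as np
for n in("wrist",):
  p,d=arm.get_image(n); cv2.imwrite(f"pics/{n}13.png",p)
E
```

```text
clock: 24.28
position: [384.3, -75.0, 283.2]
ee_rot: [0.988, 0.067, 0.136, -0.009]
contact_force: [-0.1, -0.2, -1.5]
gripper_width: 29.3
0.0 tilt 0.3 shift [-2.7 -0.1 10.6]
lens [426.3 -69.6  18.9]
clk 24.27 tcp [384.3 -75.  283.2] grasp [425.6 -69.5 133.9] tip [430.5 -68.9 116.6]
zt [ 0.267  0.035 -0.963] tilt 15.6 yt [ 0.135 -0.991  0.001] j [ 0.24  0.09 -0.8   0.07 -0.41  1.41] F [-0.1 -0.2 -1.5] w 29.3
```

View pics/wrist13.png

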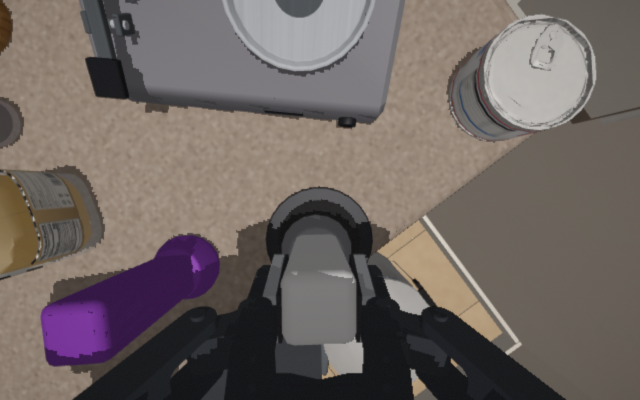

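```bash
python3 -m jog '[[[0,0,2,0],[-1,0,4,0],[-1,0,6,0],[-2,0,8,0],[-2,0,9,0]]]'; python3 t.py; python3 place.py 0 426.5 -69.5 0
```

```text
clock: 24.95
position: [384.8, -74.9, 273.9]
ee_rot: [0.988, 0.067, 0.136, -0.009]
contact_force: [-0.3, -0.0, -1.2]
gripper_width: 29.6
clk 24.95 tcp [384.8 -74.9 273.9] grasp [426.2 -69.4 124.6] tip [431.  -68.8 107.3]
zt [ 0.267  0.035 -0.963] tilt 15.6 yt [ 0.135 -0.991  0.001] j [ 0.24  0.1  -0.82  0.08 -0.38  1.4 ] F [-0.3 -0.  -1.2] w 29.6
0.0 tilt 0.3 shift [-0.8  0.   1.5]
lens [426.8 -69.4   9.6]
```

```bash
python3 -m jog '[[[0,0,1,0],[0,0,2,0],[0,0,2.5,0],[0,0,3,0],[0,0,3,0]]]'; python3 t.py
```

```text
clock: 25.58
position: [386.0, -74.7, 271.7]
ee_rot: [0.988, 0.067, 0.137, -0.009]
contact_force: [-2.2, 0.2, 6.0]
gripper_width: 29.4
clk 25.57 tcp [386.  -74.7 271.7] grasp [427.7 -69.2 122.5] tip [432.5 -68.6 105.2]
zt [ 0.269  0.036 -0.963] tilt 15.7 yt [ 0.136 -0.991  0.001] j [ 0.24  0.11 -0.82  0.08 -0.37  1.4 ] F [-2.2  0.2  6. ] w 29.4
```

```bash
python3 -m jog '[[[0,0,0,0],[0,0,0,0],[0,0,0,0],[0,0,0,0],[0,0,0,0]]]' 55; python3 t.py; python3 -m jog '[[[0,0,-10,0],[0,0,-35,0],[0,0,-65,0],[0,0,-95,0],[0,0,-120,0]]]';python3 t.py; python3 - <<'E'
from bench import arm
import cv2,numpy as np
for n in("wrist","top"):
  p,d=arm.get_image(n); cv2.imwrite(f"pics/{n}14.png",p); np.save(f"pics/{n}14.npy",d); np.savez(f"pics/{n}14c.npz",**arm.camera_params(n))
E
```

```text
clock: 26.2
position: [386.0, -74.7, 271.7]
ee_rot: [0.988, 0.067, 0.137, -0.009]
contact_force: [-0.7, 0.1, -0.7]
gripper_width: 55.0
clk 26.2 tcp [386.  -74.7 271.7] grasp [427.6 -69.2 122.5] tip [432.5 -68.6 105.2]
zt [ 0.269  0.036 -0.963] tilt 15.7 yt [ 0.136 -0.991  0.001] j [ 0.24  0.11 -0.82  0.08 -0.37  1.4 ] F [-0.7  0.1 -0.7] w 55.0
clock: 26.82
position: [353.0, -79.1, 389.0]
ee_rot: [0.988, 0.067, 0.138, -0.009]
contact_force: [1.3, 0.5, -0.8]
gripper_width: 55.1
clk 26.82 tcp [353.  -79.1 389. ] grasp [395.  -73.5 239.9] tip [399.8 -72.9 222.6]
zt [ 0.271  0.036 -0.962] tilt 15.8 yt [ 0.136 -0.991  0.001] j [ 0.25 -0.13 -0.68  0.05 -0.75  1.43] F [ 1.3  0.5 -0.8] w 55.1
```

View pics/wrist14.png

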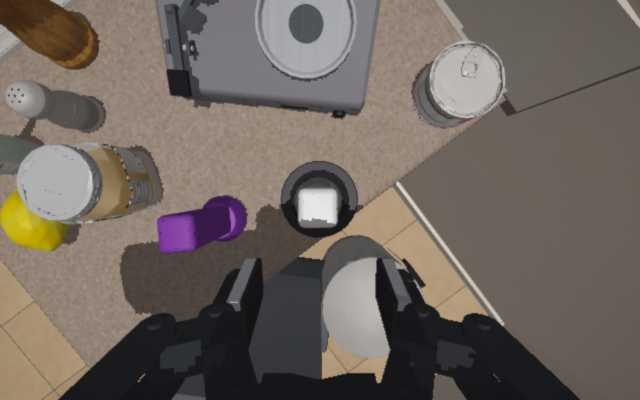

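```bash
python3 - <<'E'
from h import *
p,d,c=load("wrist",14); q,_,ct=load("top",14); q0,_,_=load("top",0)
a=cv2.resize(p[150:250,270:370],(390,390),interpolation=cv2.INTER_CUBIC); b=cv2.resize(q[215:265,362,None][:, :0] if 0 else q[215:265,362:412],(390,390),interpolation=cv2.INTER_CUBIC)
cv2.imwrite("pics/z14.png",np.hstack([a,b]))
for nm,P,cc,box in(("w",p,c,(175,235,290,345)),("t",q,ct,(215,265,362,412)),("t0",q0,ct,(215,265,362,412))):
  y0,y1,x0,x1=box; m=np.zeros(P.shape[:2],np.uint8); m[y0:y1,x0:x1]=P[y0:y1,x0:x1].min(2)>140
  k=max(cv2.findContours(m,0,2)[0],key=cv2.contourArea); r=cv2.minAreaRect(k); print(nm,r,onplane(cc,*r[0],143))
print("project model: pad rim/skirt centres wrist", proj(c,[426,-69.5,8]),proj(c,[427,-69.3,38]))
E
```

```text
w ((317.5, 206.0), (34.0, 37.0), 90.0) [428.59405043 -67.68346577 143.        ]
t ((394.0, 241.0), (12.0, 14.0), 90.0) [429.32331722 -68.0036929  143.        ]
t0 ((394.50006103515625, 243.50001525878906), (13.86362075805664, 13.86362075805664), 63.43495178222656) [424.49803332 -68.9824772  143.        ]
project model: pad rim/skirt centres wrist [319.12449412 202.51375919] [319.11508336 202.68785014]
```

View pics/z14.png

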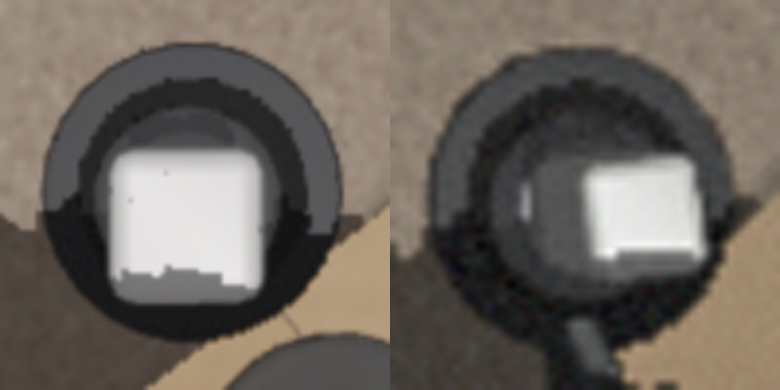

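```bash
python3 t.py tip 499 76 125
```

```text
clk 26.93 tcp [353.5 -79.1 390.4] grasp [396.3 -73.4 241.5] tip [401.3 -72.7 224.2]
zt [ 0.276  0.037 -0.96 ] tilt 16.2 yt [ 0.136 -0.991  0.001] j [ 0.25 -0.14 -0.68  0.05 -0.75  1.43] F [-0.2 -0.5  0.5] w 55.0
shift [  84.8 -134.1  127.7]
```

```bash
python3 -m jog '[[[20,-30,15,0],[40,-65,40,0],[60,-100,75,0],[78,-125,110,0],[85,-134,128,0]]]' 0; python3 t.py tip 515 78 65; python3 - <<'E'
from bench import arm
import cv2,numpy as np
for n in("wrist","side"):
  p,d=arm.get_image(n); cv2.imwrite(f"pics/{n}15.png",p); np.save(f"pics/{n}15.npy",d); np.savez(f"pics/{n}15c.npz",**arm.camera_params(n))
E
```

```text
clock: 27.55
position: [452.0, 70.9, 288.9]
ee_rot: [0.988, 0.069, 0.139, -0.009]
contact_force: [0.1, -1.3, 0.4]
gripper_width: 0.1
clk 27.55 tcp [452.   70.9 288.9] grasp [494.4  76.5 139.9] tip [499.3  77.2 122.6]
zt [ 0.273  0.036 -0.961] tilt 16.0 yt [ 0.138 -0.99   0.002] j [ 0.53  0.18 -0.73  0.27 -0.41  0.95] F [ 0.1 -1.3  0.4] w 0.1
shift [-0.8  1.2 59.7]
```

View pics/wrist15.png

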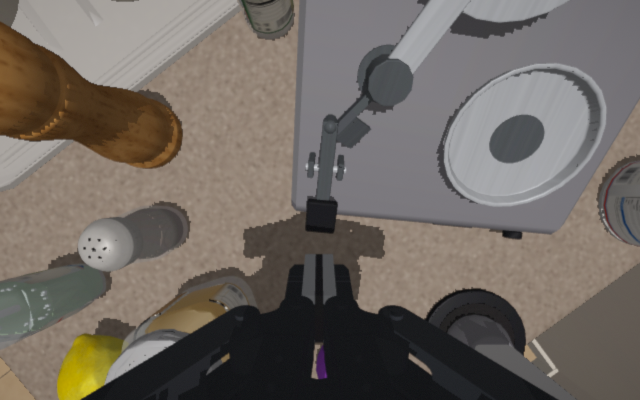

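```bash
python3 - <<'E'
from h import *
p,d,c=load("wrist",15); W=cloud(c,d); print(proj(c,[520,78,68]),proj(c,[515,78,65]),"pad pts",np.round(np.median(W[205:220,312:330].reshape(-1,3),0)),proj(c,[499.3,77.2,122.6]))
E
python3 t.py tip 515 78 65|tail -1
```

```text
[322.5163775  219.04763262] [321.41905982 226.02939001] pad pts [524.  80.  69.] [319.82065121 271.72521264]
shift [ 0.2  0.3 59.6]
```

```bash
python3 -m jog '[[[1,0,20,0],[2,0,40,0],[2,0,52,0],[2,0,57,0],[2,0,59,0]]]'; python3 t.py; python3 - <<'E'
from bench import arm
import cv2,numpy as np
p,d=arm.get_image("wrist"); cv2.imwrite("pics/wrist16.png",p)
E
```

```text
clock: 28.28
position: [468.8, 71.7, 232.7]
ee_rot: [0.988, 0.068, 0.137, -0.007]
contact_force: [-6.0, -1.0, 5.1]
gripper_width: 0.2
clk 28.27 tcp [468.8  71.7 232.7] grasp [510.7  76.8  83.5] tip [515.6  77.4  66.2]
zt [ 0.27   0.033 -0.962] tilt 15.8 yt [ 0.136 -0.991  0.004] j [ 0.48  0.3  -0.82  0.46 -0.22  0.78] F [-6.  -1.   5.1] w 0.2
```

View pics/wrist16.png

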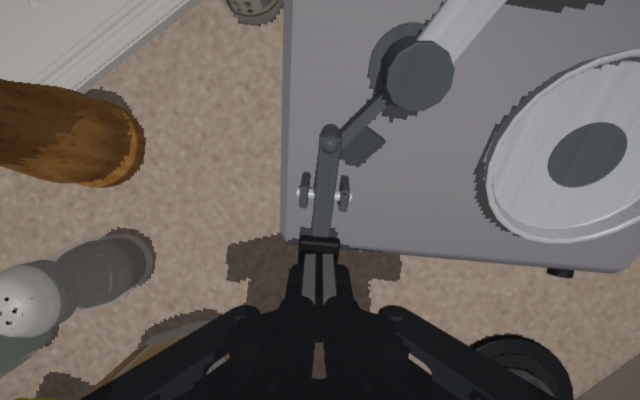

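```bash
python3 -m jog '[[[0,0,-8,0],[3,1,-14,0],[8,1,-14,0],[10,1,-12,0],[10,1,-8,0]]]'; python3 t.py;  python3 - <<'E'
from bench import arm
import cv2,numpy as np
p,d=arm.get_image("wrist"); cv2.imwrite("pics/wrist17.png",p[120:320,220:440])
E
```

```text
clock: 28.95
position: [476.5, 71.9, 242.8]
ee_rot: [0.988, 0.068, 0.137, -0.008]
contact_force: [0.6, 0.1, -0.7]
gripper_width: -0.2
clk 28.95 tcp [476.5  71.9 242.8] grasp [518.5  77.1  93.6] tip [523.3  77.7  76.3]
zt [ 0.271  0.034 -0.962] tilt 15.8 yt [ 0.136 -0.991  0.004] j [ 0.49  0.3  -0.76  0.37 -0.27  0.87] F [ 0.6  0.1 -0.7] w -0.2
```

View pics/wrist17.png

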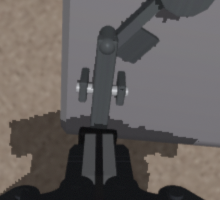

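```bash
python3 -m jog '[[[-2,0,4,0],[-3,0,8,0],[-3,0,11,0],[-3,0,14,0],[-3,0,17,0]]]'; python3 t.py;  python3 - <<'E'
from bench import arm
import cv2,numpy as np
p,d=arm.get_image("wrist"); cv2.imwrite("pics/wrist18.png",p)
E
```

```text
clock: 29.62
position: [476.7, 71.5, 227.3]
ee_rot: [0.988, 0.068, 0.138, -0.007]
contact_force: [-34.3, 3.5, 52.2]
gripper_width: -0.2
clk 29.62 tcp [476.7  71.5 227.3] grasp [518.7  76.4  78.2] tip [523.5  77.   60.8]
zt [ 0.271  0.032 -0.962] tilt 15.8 yt [ 0.136 -0.991  0.006] j [ 0.47  0.32 -0.81  0.49 -0.2   0.77] F [-34.3   3.5  52.2] w -0.2
```

View pics/wrist18.png

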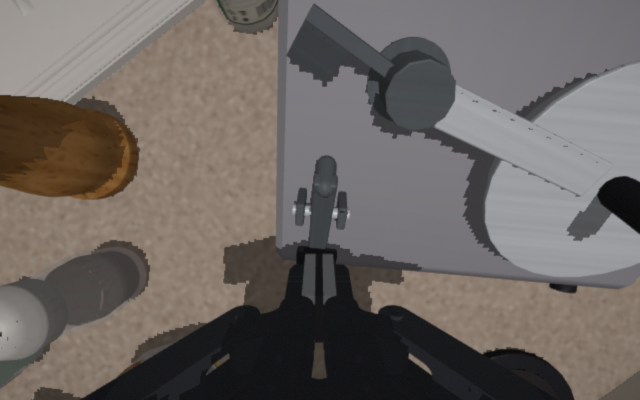

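```bash
python3 -m jog '[[[0,0,-6,0],[0,0,-15,0],[0,0,-35,0],[0,0,-65,0],[0,0,-100,0]]]'; python3 -m jog '[[[0,0,-30,0],[0,0,-60,0],[0,0,-90,0],[0,0,-110,0],[0,0,-110,0]]]';python3 t.py;  python3 - <<'E'
from bench import arm
import cv2,numpy as np
for n in ("wrist","side","top"):
  p,d=arm.get_image(n); cv2.imwrite(f"pics/{n}19.png",p)
E
```

```text
clock: 30.3
position: [449.0, 68.1, 323.8]
ee_rot: [0.988, 0.068, 0.137, -0.006]
contact_force: [0.1, -0.3, 0.5]
gripper_width: -0.4
clock: 30.92
position: [419.3, 64.7, 430.6]
ee_rot: [0.988, 0.068, 0.138, -0.007]
contact_force: [-0.4, 1.4, -0.9]
gripper_width: -0.2
clk 30.93 tcp [419.3  64.7 430.6] grasp [461.5  69.7 281.6] tip [466.4  70.3 264.3]
zt [ 0.272  0.032 -0.962] tilt 15.9 yt [ 0.136 -0.991  0.005] j [ 0.57 -0.05 -0.54  0.16 -0.84  1.04] F [-0.4  1.4 -0.9] w -0.2
```

View pics/wrist19.png

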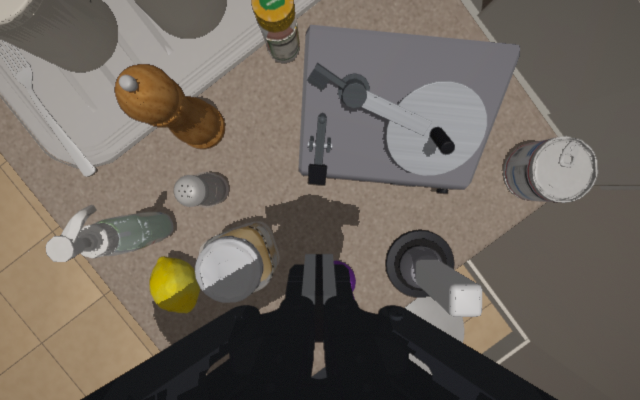

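View pics/top19.png

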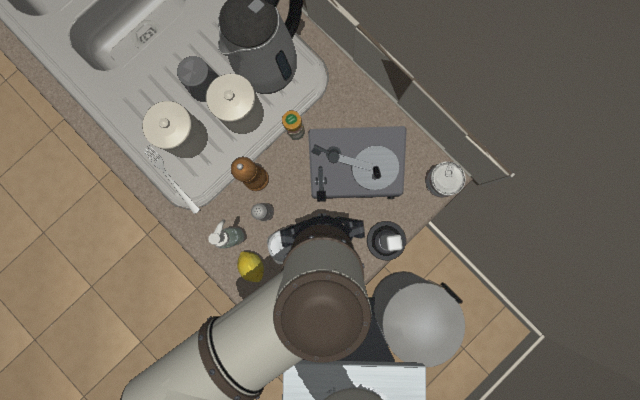

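```bash
python3 - <<'E'
from bench import arm
print(arm.job_done())
E
```

```text
the job is handed in; nothing more can be done
None
```

I did all the steps in order and handed the job in at about 31 s of the 61 s allowed; `job_done()` gave no verdict.

- **Tilting the tool:** The moves can't tilt the tool directly. I leaned it about 15° forward by reaching past the arm's limit in free air. A half turn with the thermometer gripped then tilted it about 30°, square to the dish, and turning back stood it upright again.
- **Cover:** I swung it back by its post until the catch held it, and the pictures showed it staying back after I let go.
- **Thermometer hold:** It stayed still for about 2.5 s. By my calculation the lens was about 85 mm from the dish centre, the beam within a few mm of the spot and about 2° off square. This comes from the grasp geometry, checked once against the wrist camera.
- **Placing:** I stood it on the rest pad and let go; pictures put it upright, about 4 mm from the pad's centre.
- **Trigger:** The first press caught the pad's front edge at about 8 N and didn't free the cover. I moved about 8 mm up the slope and pressed again, and the cover shut.

**Last checks:** The final pictures show the cover shut, the trigger back at rest, and the thermometer upright and released. The other items look unmoved, and the gripper is clear with no force on it.

**Readings that stood out:**
- **Wrist force:** It read about 96 N once in free air near full reach, with no obstacle in view. It read about 62 N in the final press, more than that needed. Both are under the 120 N limit.
- **Wrong-way shift:** After the hold I shifted the thermometer about 45 mm up the slope instead of back. It was clear of the warmer and no contact force showed.
- **Dish position:** The wrist camera placed the dish about 4 to 5 mm nearer the robot than the fixed cameras. I used the fixed cameras.

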